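# Swap the battery packs on a cobbler's charger

## Robot

A 6-joint arm with a two-finger parallel gripper is mounted at the origin on the work surface. World frame = base frame: x ahead of the robot, y to its left, z up, the work surface at z = 0. Lengths are in m, angles in rad, forces in N, time in s.
With the tool pointing down it reaches from about 0.35 to 0.8 m from the base axis. Payload 7.3 kg.
Tool frame: the origin (TCP) lies between the finger pads; the fingertips stand 14 mm ahead of it and the grasp point (between the pads) lies 5 mm behind it; y points along the fingers, z is the direction in which the jaws open and shut, and the axes are right-handed (so a half turn about y gives the same grasp; the last joint's range is limited). The gripper opens to 85 mm and grips with 20 to 120 N. Pads are 22 mm wide; open, the fingers measure 114 mm over their backs; the gripper's body (76 mm by 85 mm) begins 54 mm behind the grasp point. The pads swing forward as they close: fully open they stand 13 mm farther back than shut.
Start: joints at [1.151, 0.342, 1.524, -0, 1.275, -0.146], TCP at [0.142, 0.505, 0.245] pointing down, gripper open.
Joint ranges: [-2.53, 2.53], [-0.77, 2.02], [0.04, 2.7], [-1, 4.14], [0.28, 2.66], [-3.11, 3.11]. Speed limits (rad/s): [2.57, 2.57, 3.14, 3.14, 3.14, 3.14].

## Interface

Orientations are given as a 3x3 rotation matrix whose columns are the frame's x, y, z axes.
In Python, from rig import bot, optics, ticket gives the robot as it stands.
- The arm moves only by the tool servo_tool, never from a script. Its argument "deltas" is a list that holds one entry, the list of rows, each a list of 6 numbers: the shift along the tool's x, y, z in mm, then the turn, a rotation vector about the tool's x, y, z in degrees. In form: [[[tx, ty, tz, ax, ay, az], ...]]. A call has 1 to 5 rows; each row shifts and turns the commanded pose from where the row before left it, along the tool's axes as they then stand; what a row does not reach is not made up. A row lasts 1/12 s, in which the tool goes at most 41.7 mm and 7.16 degrees, less where a joint would pass 70% of its speed; a pose out of reach is approached as far as the arm can. A call with a gripper value outside its range is refused whole. "hand" is the finger opening in mm, from 0 to 85.4, set as the call begins (left out, the last holds). The fingers move at their own pace and stop on an object; "grip_force" is the grip in N (left out, the last holds). Time passes only in rows, so rows that do not move let the fingers close. It gives the time, the measured TCP pose, the force and the opening at its end, in the units of the state.
- bot.read_state(): the state, without advancing time (a new reading comes with each control period).
- optics.snapshot(name): name is "scene" or "top" or "wrist"; returns a dict with "img" (480x640x3 uint8, red, green, blue), "mtx" (3x3 intrinsics, pixels), "camera_from_world" (4x4, takes a point from world to camera coordinates). Camera axes: x right, y up, looking along -z (the intrinsics and any distortion apply to the point x, -y, -z); pixel columns grow to the right and rows downward; lengths in m; the calibration is good to about 2 mm. A picture is of the moment at which its call begins. There is no depth.
- ticket.hand_in(): hands the job in, once; it reports no verdict.
The state is a dict: "clock": time; "joint_pos": joint angles; "joint_velocities": joint speeds; "effort": joint torques, N m; "tcp_pos": TCP position; "orientation": TCP orientation; "force": force on the tool from outside, world axes, zero at the start; "ft_torque": the same for the moment, N m; "opening": opening from 0.0 (shut) to 1.0 (fully open).
Only numpy, scipy, OpenCV 4.12 (cv2) and the standard library are available. Lean on these libraries where they do the work, as an engineer would, in place of code of your own. Each camera call takes 0.05 s, during which the arm holds its last target.

## Task

The battery pack on the charger is full: hold its catch button down, slide the pack off, and set it gently down, upright, wholly on the rubber mat beside the grinder. Then slide the flat pack that stands on the bench onto the charger's dovetail, the same way round, and push it fully home until its catch clicks. Keep both packs upright throughout, do not drop them, let go of everything, and leave the grinder, the glue can, the nail tin and the wooden last where they are.

Things in the scene. Friction and masses are not known exactly. Their poses are not given: they have to be found in the camera images.
- charger: Black plastic charger screwed to the bench. Origin: at bench level below the origin of a pack that is home; z up; packs slide on toward +x, off toward -x (-x faces the robot). Flat deck 28 mm high, x -70 to 51 mm, y +-52. End stop at x 51, rear housing behind it to x 90, 74 mm high. Side cheeks, x 5 to 51, |y| 35 to 49, 52 mm high: no room there for fingers beside a pack.
- rail_nose (a point): Front end of the charger's dovetail rail, at its foot on the deck, 22 mm to -x of the charger's origin (axes as the charger). Rail 12 mm high, runs 54 mm along +x; 18 mm wide at its foot, 38 at its top (1.5 mm play a side); its first 16 mm taper to 23 mm wide, 7 high. A pack cannot be put on or lifted off from above: it must slide its whole way.
- bay_home (a point): Where the origin of a pack lies when fully home: on the deck, 28 mm above the charger's origin (play 1 mm along x). Axes as the charger; the pack's +x must point along +x. A pack lies clear in front of the rail when its origin is 75 mm or more to -x of here.
- pack_full: Black plastic tool battery, body 100 x 58 x 46 mm, 0.29-0.47 kg. Origin: centre of underside, z up, x along its length: +x end enters the charger first, -x is the button end. Grasp across its 58 mm (y). Stands on two runners; between them a dovetail channel along x, 13.5 mm high, 22 mm wide below, 43 mm above, mouth flared at +x. The full one, latched home on the charger at the start.
- pack_flat: Black plastic tool battery, body 100 x 58 x 46 mm, 0.29-0.47 kg. Origin: centre of underside, z up, x along its length: +x end enters the charger first, -x is the button end. Grasp across its 58 mm (y). Stands on two runners; between them a dovetail channel along x, 13.5 mm high, 22 mm wide below, 43 mm above, mouth flared at +x. The flat one, on the bench, clutter at its +x end and +y side.
- catch_full (a joint): How far pack_full's catch button is pressed down (m): 0 = up; the sprung tongue under the pack rises as far as the button sinks. Home and up, the tongue hooks behind the rail's rear end and the pack cannot slide; over 0.0055 it clears the rail; 0.0075 = fully down (about 6 N). Hold it down for the first 10 mm of slide; after that the tongue rides on the rail.
- catch_flat (a joint): The same button of pack_flat. As the pack slides on, the rail lifts the sloped tongue by itself (push of about 5 to 12 N) and the button dips about 5 mm with it; when fully home the tongue snaps out behind the rail and this reads 0 again.
- pack_full_button (a point): Centre of the catch button's top at rest, 35 mm to -x of the pack's origin, 54 mm above its underside. Grey, 14 mm (x) by 32 mm (y). Just to its -x (x -50 to -44 mm of the pack) a fixed thumb rib 44 mm wide stands 62 mm above the underside: a fingertip on the button, behind the rib, can hold it down and drag the pack to -x. On pack_full.
- pack_flat_button (a point): Centre of the catch button's top at rest, 35 mm to -x of the pack's origin, 54 mm above its underside. Grey, 14 mm (x) by 32 mm (y). Just to its -x (x -50 to -44 mm of the pack) a fixed thumb rib 44 mm wide stands 62 mm above the underside: a fingertip on the button, behind the rib, can hold it down and drag the pack to -x. On pack_flat.
- mat: Black rubber bench mat, 260 mm (x) by 200 mm (y), 3 mm thick, fixed, left or right of the charger. Origin: centre of its underside, z up. The grinder lies across its +x half; its -x half (x -130 to -5 mm) is free.
- grinder: Small cordless angle grinder without its pack, about 220 mm long, up to 80 mm high at the disc, lying across the mat's +x half along the mat's y. Origin: under the middle of its body. Leave it.
- glue_can: Closed steel can, 72 mm across, 75 mm high, close to pack_flat: beyond its +x end or at its +y side, 30 mm or more from its flank (the nail tin is at the other of the two). Origin: centre of its underside. Leave it.
- nail_tin: Flat round aluminium tin, 60 mm across, 42 mm high, close to pack_flat: at its +y side, 30 mm or more from its flank, or beyond its +x end. Origin: centre of its underside. Leave it.
- last: Wooden shoe last, 250 x 88 x 100 mm, sole down behind the charger, its length about along world y. Origin: under its middle. Leave it.
Mind the look-alikes: they are no part of the job. Leave any blue, red or turquoise look-alike of the pack_flat alone.

How it is judged:
On the way, in this order (a step that is already met when the one before it is completed fails the run):
1. the full pack has been slid off the charger ((x of pack_full in the frame of charger below -0.07 m or horizontal distance between pack_full and charger above 0.09 m)), for 0.1 s.
2. the flat pack is fully home on the charger, its catch clicked (x of pack_flat in the frame of charger between -0.003 and 0.003 m and y of pack_flat in the frame of charger between -0.003 and 0.003 m and z of pack_flat in the frame of charger between 0.025 and 0.032 m and value of joint catch_flat below 0.0015 m and x of pack_flat_button in the frame of charger below -0.02 m), for 0.2 s.
At the end, for the whole second after the job is handed in: pack_flat is home, right way round (within 3 mm along and across the rail), catch out (button within 1.5 mm of up); pack_full stands upright (0.06 rad) on the mat, its origin within 105 mm (x) and 75 mm (y) of the mat's middle; both at rest and let go (all of step 2 and x of pack_full in the frame of mat between -0.105 and 0.105 m and y of pack_full in the frame of mat between -0.075 and 0.075 m and z of pack_full in the frame of mat between 0 and 0.007 m and angle between pack_full's own z axis and vertical below 0.06 rad and linear speed of each of pack_full, pack_flat below 0.02 m/s); the robot touches nothing.
It fails at once if the grinder or the last is shifted more than 25 mm or tipped (distance of any of grinder, last from where it was at the start of the episode above 0.025 m or angle between any of grinder, last's own z axis and vertical above 0.25 rad).
It fails at once if the glue can or the nail tin is shifted more than 25 mm or tipped (distance of any of glue_can, nail_tin from where it was at the start of the episode above 0.025 m or angle between any of glue_can, nail_tin's own z axis and vertical above 0.25 rad).
It fails at once if a pack is tipped by more than 0.6 rad (angle between any of pack_full, pack_flat's own z axis and vertical above 0.6 rad).
It fails at once if a pack is dropped (falls free of the fingers by more than about 10 mm) ((linear speed of pack_full above 0.45 m/s and contact force between pack_full and the fingers below 0.5 N) or (linear speed of pack_flat above 0.45 m/s and contact force between pack_flat and the fingers below 0.5 N)).
It also fails if it takes over 70 s, if anything falls off the work surface, if the arm or the gripper's body presses on something with over 40 N, if the wrist force passes 120 N, or if a joint passes its speed limit or range.

## Working session

There is one attempt and no reset: what is moved stays moved. The work goes in short steps, Python scripts to look and compute and a tool call to move; the robot and the scene stay as the last step left them, time stands still between calls to the robot, and variables do not carry over. Pictures are saved under pics/ and viewed, and the job is handed in when it is done.

Besides the shell and the picture viewer there is one more tool, called after "Call:" as a command line: name --argument value ..., lists and objects as JSON in quotes. servo_tool: Moves the arm, as the interface text tells. Its arguments: {"type":"object","properties":{"deltas":{"type":"array"},"hand":{"type":"number"},"grip_force":{"type":"number"}},"required":["deltas"]}

```bash
mkdir -p pics; ls
python3 - <<'E'
from rig import bot, optics
import cv2, numpy as np
print(bot.read_state())
for n in ["scene","top","wrist"]:
    s=optics.snapshot(n); cv2.imwrite(f"pics/{n}0.png",s["img"][:,:,::-1])
    print(n,np.round(s["mtx"],1).tolist(),np.round(s["camera_from_world"],4).tolist(),s.keys())
E
```

```text
pics
{'clock': 0.0, 'joint_pos': array([ 1.15097334e+00,  3.42739433e-01,  1.52505637e+00, -1.73855501e-06,
        1.27537679e+00, -1.45970483e-01]), 'joint_velocities': array([-0.00091354,  0.00172836,  0.00011544,  0.00044871, -0.00084987,
       -0.0008377 ]), 'effort': array([ 1.60582204e-04, -4.33673608e+01, -2.46014982e+01, -1.05186500e-04,
        7.81876850e-03,  1.23211660e-06]), 'tcp_pos': array([0.14178567, 0.5050865 , 0.24460353]), 'orientation': array([[ 9.62736226e-01, -6.42461778e-04,  2.70441392e-01],
       [-2.70442059e-01, -1.44341523e-03,  9.62735171e-01],
       [-2.28161325e-04, -9.99998752e-01, -1.56337682e-03]]), 'force': array([ 0.7281434 , -0.69877773, -0.41820546]), 'ft_torque': array([-0.00467442,  0.01867912, -0.01028502]), 'opening': 0.9974155489280678}
scene [[492.3, 0.0, 315.0], [0.0, 492.3, 234.5], [0.0, 0.0, 1.0]] [[0.1899, 0.9817, -0.0159, -0.0993], [-0.8347, 0.17, 0.5238, 0.4216], [0.5169, -0.0862, 0.8517, -1.5461], [0.0, 0.0, 0.0, 1.0]] dict_keys(['img', 'mtx', 'camera_from_world'])
top [[486.4, 0.0, 325.0], [0.0, 486.4, 242.8], [0.0, 0.0, 1.0]] [[-0.0091, -0.9999, 0.0048, -0.0245], [0.9913, -0.0084, 0.1312, -0.5461], [-0.1312, 0.0059, 0.9913, -1.1866], [0.0, 0.0, 0.0, 1.0]] dict_keys(['img', 'mtx', 'camera_from_world'])
wrist [[401.7, 0.0, 317.2], [0.0, 401.7, 236.7], [0.0, 0.0, 1.0]] [[0.2704, 0.9628, -0.0007, -0.5243], [-0.9223, 0.2588, -0.2869, 0.0372], [-0.276, 0.0782, 0.958, -0.3793], [0.0, 0.0, 0.0, 1.0]] dict_keys(['img', 'mtx', 'camera_from_world'])
```

View pics/scene0.png

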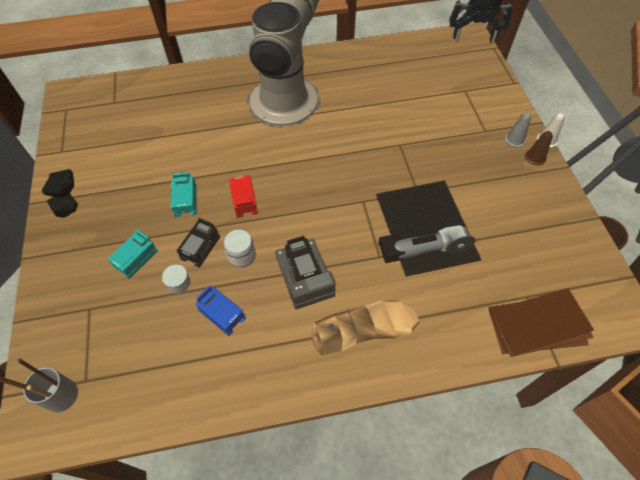

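View pics/top0.png

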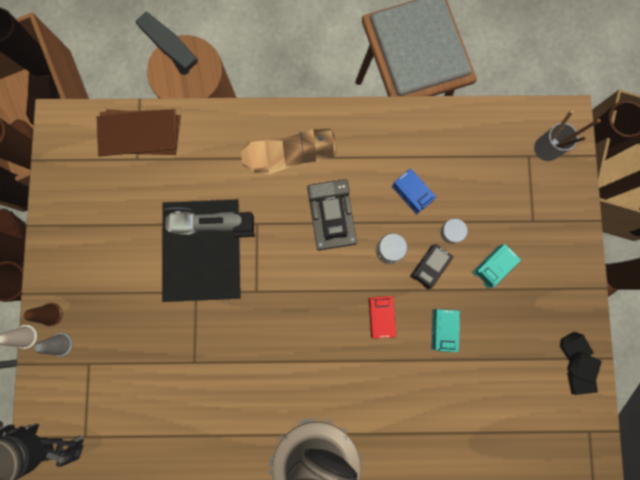

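View pics/wrist0.png

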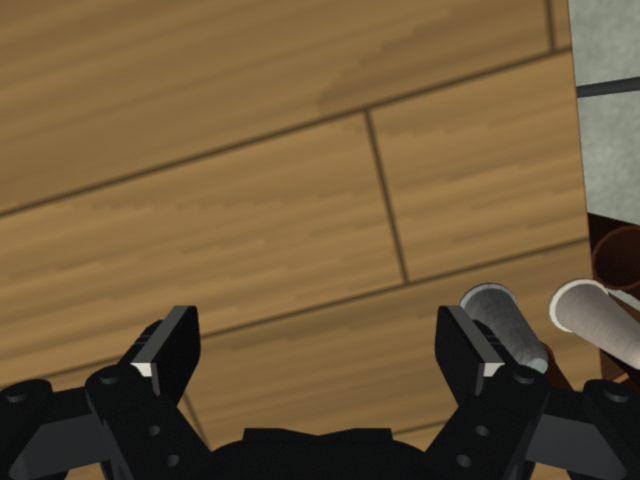

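Scene: the charger with the full pack is at top (332,213), the mat and grinder at (202,250). Candidate flat packs in top: black (433,266), blue (414,190), red (382,317), turquoise (498,265) and (447,330). The black one fits, since it is black, with a can at (392,248) and a tin at (455,231). I'll enlarge it to confirm.

Run:
```python
import cv2, numpy as np
t=cv2.imread("pics/top0.png"); s=cv2.imread("pics/scene0.png")
a=cv2.resize(t[165:295,300:480],None,fx=4.4,fy=4.4,interpolation=cv2.INTER_CUBIC)
b=cv2.resize(s[205:325,160:345],None,fx=4.3,fy=4.3,interpolation=cv2.INTER_CUBIC)
cv2.imwrite("pics/c1.png",a);cv2.imwrite("pics/c2.png",b);print(a.shape,b.shape)
```

```text
(572, 792, 3) (516, 796, 3)
```

View pics/c1.png

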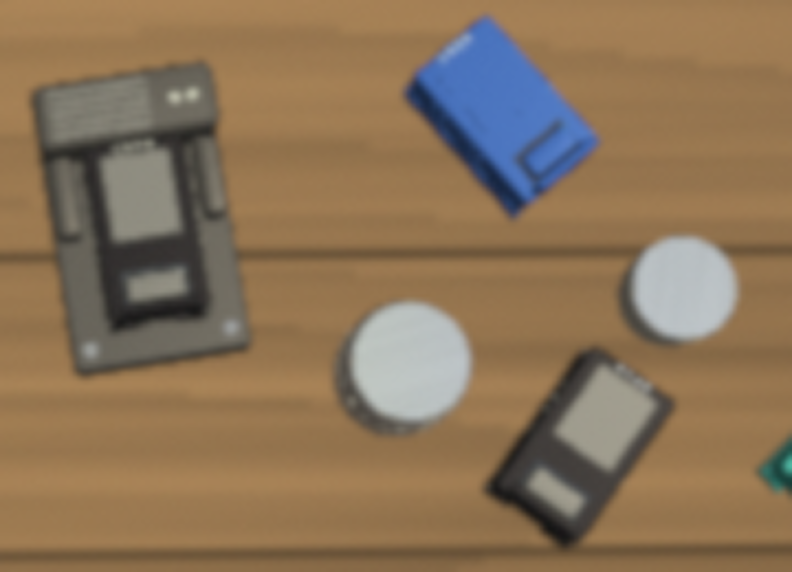

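View pics/c2.png

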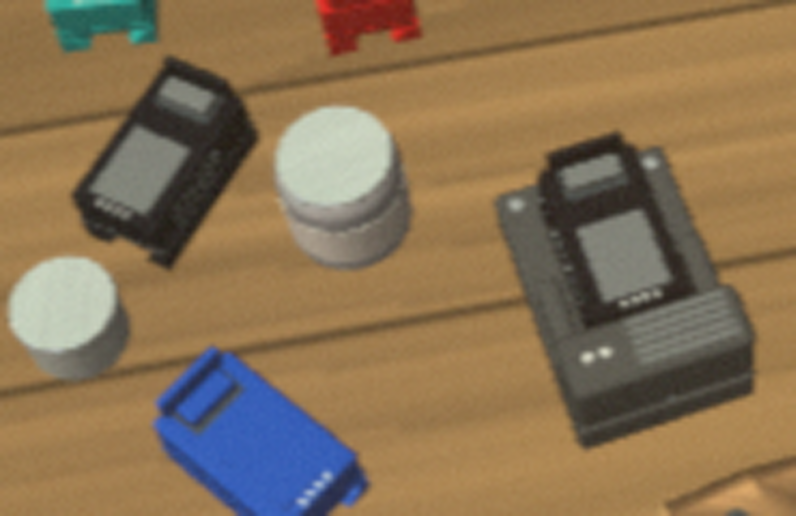

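The enlarged crop confirms it. The black pack has its button at the lower left and its +x end toward the upper right, with the can at its +y side and the tin beyond its +x end. Next I'll triangulate the grey patches roughly.

```bash
cat > h.py <<'E'
from rig import bot, optics
import cv2, numpy as np
def ray(s,uv):
    K=s["mtx"];T=s["camera_from_world"];R=T[:3,:3]
    x=(uv[0]-K[0,2])/K[0,0]; y=(uv[1]-K[1,2])/K[1,1]
    return -R.T@T[:3,3], R.T@np.array([x,-y,-1.])
def onz(s,uv,z):
    o,d=ray(s,uv); return o+d*(z-o[2])/d[2]
def tri(obs):
    A=np.zeros((3,3));b=np.zeros(3)
    L=[]
    for s,uv in obs:
        o,d=ray(s,uv);d=d/np.linalg.norm(d);P=np.eye(3)-np.outer(d,d);A+=P;b+=P@o;L.append((o,P))
    x=np.linalg.solve(A,b); return x,[round(1000*np.linalg.norm(P@(x-o)),2) for o,P in L]
def proj(s,p):
    T=s["camera_from_world"];K=s["mtx"];c=T[:3,:3]@np.asarray(p)+T[:3,3]
    return np.array([K[0,2]+K[0,0]*c[0]/-c[2],K[1,2]-K[1,1]*c[1]/-c[2]])
def snap(n,f=None):
    s=optics.snapshot(n)
    if f: cv2.imwrite("pics/"+f,s["img"][:,:,::-1])
    return s
def grey(img,roi,lo=70,hi=200,sat=40,amin=20):
    x0,y0,x1,y1=roi; im=img[y0:y1,x0:x1]
    hsv=cv2.cvtColor(im,cv2.COLOR_RGB2HSV)
    m=((hsv[...,2]>lo)&(hsv[...,2]<hi)&(hsv[...,1]<sat)).astype(np.uint8)
    n,l,st,c=cv2.connectedComponentsWithStats(m,connectivity=4)
    out=[]
    for i in range(1,n):
        if st[i,4]>amin:
            r=cv2.minAreaRect(np.argwhere(l==i)[:,::-1].astype(np.float32))
            out.append((int(st[i,4]),np.round(c[i]+[x0,y0],1).tolist(),np.round(np.array(r[1]),1).tolist(),round(r[2],1)))
    return out
E
python3 - <<'E'
from h import *
t=snap("top");s=snap("scene")
def px(c): return np.array([300+c[0]/4.4,165+c[1]/4.4])
def ps(c): return np.array([160+c[0]/4.3,205+c[1]/4.3])
F={"flat_btn":((557,492),(187,98)),"flat_lab":((606,418),(137,172)),"full_btn":((157,285),(591,173)),"full_lab":((141,196),(625,257)),
"can":((409,362),(335,147)),"tin":((684,288),(64,297)),"screwL":((90,350),(653,162)),"screwR":((231,327),(515,204)),"led":((183,95),(596,356))}
for k,(a,b) in F.items():
    p,e=tri([(t,px(a)),(s,ps(b))]); print(k,np.round(p,4),e)
hsv=cv2.cvtColor(t["img"],cv2.COLOR_RGB2HSV)
m=(hsv[...,2]<50).astype(np.uint8)[:, :]
n,l,st,c=cv2.connectedComponentsWithStats(m)
for i in range(1,n):
    if st[i,4]>300: print(st[i])
for uv in [(163,201),(239,201),(241,300),(163,300)]: print(onz(t,uv,.003).round(4))
E
```

```text
flat_btn [ 0.4576 -0.2768  0.0468] [np.float64(2.64), np.float64(2.64)]
flat_lab [ 0.4995 -0.3086  0.0415] [np.float64(1.36), np.float64(1.36)]
full_btn [ 0.5727 -0.0534  0.0757] [np.float64(2.07), np.float64(2.07)]
full_lab [ 0.6246 -0.0445  0.0683] [np.float64(2.76), np.float64(2.76)]
can [ 0.5282 -0.1918  0.0774] [np.float64(2.06), np.float64(2.06)]
tin [ 0.5735 -0.3546  0.0427] [np.float64(2.5), np.float64(2.5)]
screwL [ 0.5432 -0.0147  0.0258] [np.float64(3.12), np.float64(3.12)]
screwR [ 0.5556 -0.0973  0.0265] [np.float64(1.89), np.float64(1.89)]
led [ 0.6817 -0.0697  0.0709] [np.float64(1.86), np.float64(1.86)]
[   0    9   59  114 2536]
[614 103  26  32 681]
[595 108  45  50 781]
[  0 127  30  41 753]
[  0 167  28  43 799]
[600 172  40  26 488]
[164 201  74  13 620]
[  0 213  25  54 728]
[ 163  213   91   88 5325]
[607 259  33  30 841]
[  0 264  22  35 644]
[ 561  333   39   61 1542]
[ 620  387   20   93 1397]
[   0  425   82   53 1662]
[304 449  52  29 604]
[0.6638 0.392  0.003 ]
[0.6622 0.1939 0.003 ]
[0.4054 0.1852 0.003 ]
[0.4072 0.3831 0.003 ]
```

```bash
cat >> h.py <<'E'
def goto(p,yaw,st=None):
    """print tool-frame delta from measured pose to a tool-down pose at p with tool x at yaw(deg)"""
    st=st or bot.read_state(); R=st["orientation"]; c,s=np.cos(np.radians(yaw)),np.sin(np.radians(yaw))
    Rt=np.array([[c,0,-s],[s,0,c],[0,-1,0]])
    d=R.T@(np.asarray(p)-st["tcp_pos"])*1000
    rv=cv2.Rodrigues(R.T@Rt)[0].ravel()*180/np.pi
    print("delta mm",d.round(1),"rot deg",rv.round(2),"clock",round(st["clock"],2)); return d,rv
E
python3 - <<'E'
from h import *
st=bot.read_state(); s=snap("wrist");T=s["camera_from_world"];R=st["orientation"]
c=-T[:3,:3].T@T[:3,3]; print("cam in tool",R.T@(c-st["tcp_pos"]),"look",R.T@(-T[2,:3]))
goto([0.60,-0.048,0.27],9)
goto([0.60,-0.048,0.27],-15.7)
E
```

```text
cam in tool [-0.07314418 -0.12897797 -0.00027576] look [2.87060965e-01 9.57912070e-01 6.84900830e-04]
delta mm [ 590.6  -24.7 -408.9] rot deg [ 3.000e-02 -2.469e+01 -1.000e-02] clock 0.3
delta mm [ 590.6  -24.7 -408.9] rot deg [ 0.03  0.01 -0.  ] clock 0.3
```

Call:
servo_tool --deltas '[[[30.7,0,-23.4,0,0,0],[30.7,0,-23.4,0,0,0],[30.7,0,-23.4,0,0,0],[30.7,0,-23.4,0,0,0],[30.7,0,-23.4,0,0,0]]]'

```text
clock: 0.72
tcp_pos: [0.2586, 0.3498, 0.2453]
orientation: [[0.963, 0.0, 0.27], [-0.27, 0.0, 0.963], [0.0, -1.0, 0.0]]
force: [1.1, 0.2, 0.6]
opening: 1.003
```

Call:
servo_tool --deltas '[[[30.7,0,-23.4,0,0,0],[30.7,0,-23.4,0,0,0],[30.7,0,-23.4,0,0,0],[30.7,0,-23.4,0,0,0],[30.7,0,-23.4,0,0,0]]]'

```text
clock: 1.13
tcp_pos: [0.375, 0.1954, 0.2455]
orientation: [[0.963, 0.001, 0.27], [-0.27, 0.0, 0.963], [0.0, -1.0, 0.0]]
force: [0.9, 0.6, 0.1]
opening: 0.999
```

Call:
servo_tool --deltas '[[[30.7,0,-23.4,0,0,0],[30.7,0,-23.4,0,0,0],[30.7,0,-23.4,0,0,0],[30.7,0,-23.4,0,0,0],[30.7,0,-23.4,0,0,0]]]'

```text
clock: 1.55
tcp_pos: [0.4912, 0.0412, 0.2454]
orientation: [[0.963, 0.0, 0.271], [-0.271, 0.0, 0.963], [0.0, -1.0, 0.0]]
force: [0.8, 0.1, 0.3]
opening: 0.998
```

Call:
servo_tool --deltas '[[[30.7,0,-23.4,0,0,0],[30.7,0,-23.4,0,-6.2,0],[30.7,0,-23.4,0,-6.2,0],[0,0,0,0,-6.2,0],[0,0,0,0,-6.1,0]]]' --hand 0

```text
clock: 1.97
tcp_pos: [0.5642, -0.0489, 0.2442]
orientation: [[0.987, -0.001, -0.159], [0.159, 0.0, 0.987], [-0.001, -1.0, 0.0]]
force: [-0.8, 0.7, -0.3]
opening: 0.303
```

Call:
servo_tool --deltas '[[[0,0,0,0,0,0]]]'

```text
clock: 2.05
tcp_pos: [0.5634, -0.0475, 0.2447]
orientation: [[0.987, -0.001, -0.159], [0.159, 0.0, 0.987], [-0.001, -1.0, 0.001]]
force: [-0.9, 0.4, -0.1]
opening: 0.142
```

Run:
```python
from h import *
s=snap("wrist","w1.png")
```

```text
(no output)
```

View pics/w1.png

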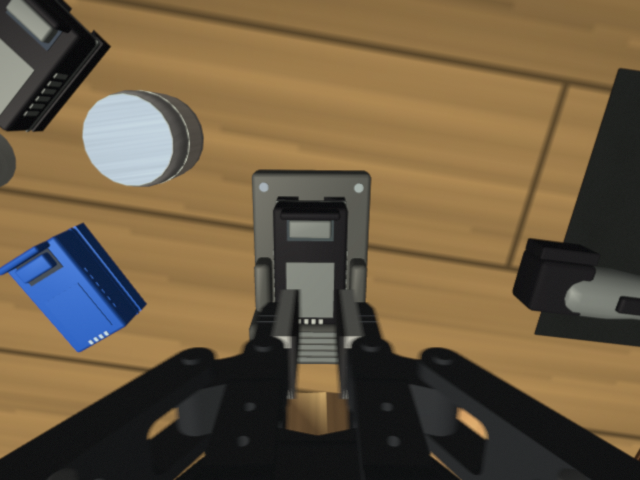

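The wrist view shows the charger centred: button at (311,230), deck screws at (264,187) and (359,188), and the can at (130,138). I'll shift back for a second view.

Call:
servo_tool --deltas '[[[-35,0,0,0,0,0],[-35,0,0,0,0,0],[0,0,0,0,0,0],[0,0,0,0,0,0]]]'

```text
clock: 2.43
tcp_pos: [0.4927, -0.0574, 0.2458]
orientation: [[0.988, 0.0, -0.153], [0.153, 0.0, 0.988], [0.0, -1.0, 0.0]]
force: [0.1, -0.7, 0.3]
opening: 0.001
```

Run:
```python
from h import *
s=snap("wrist","w2.png")
np.savez("w2.npz",**s)
print(grey(s["img"],(220,240,420,420),70,255,60,15))
i=cv2.imread("pics/w1.png")[:,:,::-1].copy()
print(grey(i,(220,160,420,320),70,255,60,15))
```

```text
[(4137, [305.8, 277.7], [81.0, 108.0], 90.0), (655, [305.2, 317.7], [57.3, 15.6], 88.0), (665, [329.3, 317.9], [15.9, 57.2], 1.2), (134, [261.9, 346.0], [16.0, 10.0], 90.0), (253, [317.4, 410.1], [19.0, 13.0], 90.0)]
[(5225, [309.9, 207.7], [127.0, 116.0], 90.0), (918, [309.3, 230.5], [20.0, 45.0], 90.0), (2454, [310.6, 288.4], [52.1, 57.9], 1.3), (480, [260.5, 286.2], [44.0, 11.0], 90.0), (519, [355.7, 287.5], [16.4, 48.5], 7.1)]
```

View pics/w2.png

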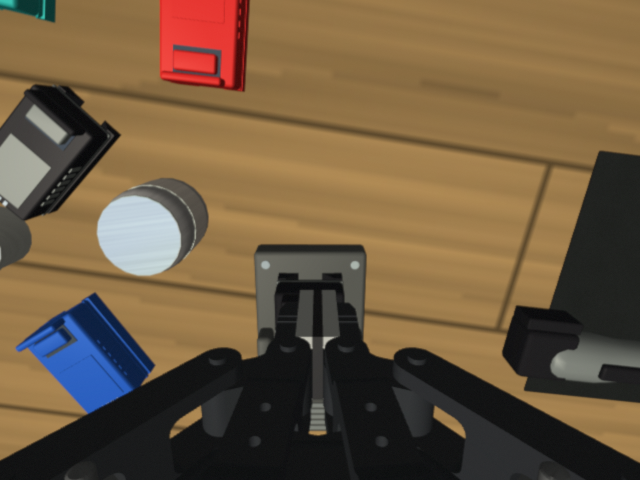

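Call:
servo_tool --deltas '[[[30,0,0,0,0,0],[30,0,0,0,0,0],[0,0,0,0,0,0],[0,0,0,0,0,0]]]'

```text
clock: 2.82
tcp_pos: [0.5549, -0.0478, 0.2447]
orientation: [[0.988, 0.0, -0.157], [0.157, 0.0, 0.988], [0.0, -1.0, 0.0]]
force: [-0.3, 0.7, -0.4]
opening: 0.001
```

Run:
```python
from h import *
s=snap("wrist","w3.png");np.savez("w3.npz",**s)
```

Call:
servo_tool --deltas '[[[40,0,0,0,0,0],[40,0,0,0,0,0],[0,0,0,0,0,0],[0,0,0,0,0,0]]]'

```text
clock: 3.2
tcp_pos: [0.6331, -0.0355, 0.2438]
orientation: [[0.988, -0.002, -0.157], [0.157, 0.0, 0.988], [-0.002, -1.0, 0.001]]
force: [-0.6, -0.3, -0.8]
opening: 0.0
```

Run:
```python
from h import *
s=snap("wrist","w4.png");np.savez("w4.npz",**s)
a=cv2.imread("pics/w3.png")[160:320,230:400];b=cv2.imread("pics/w4.png")[70:230,230:400]
cv2.imwrite("pics/c34.png",cv2.resize(np.hstack([a,b]),None,fx=2.35,fy=2.35,interpolation=cv2.INTER_CUBIC))
```

```text
(no output)
```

View pics/c34.png

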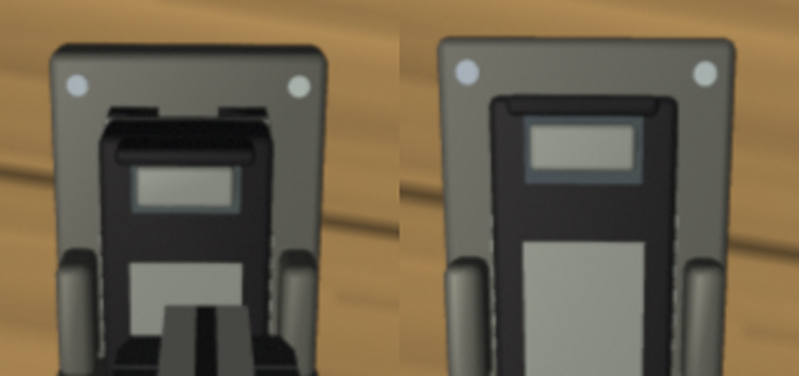

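View pics/w4.png

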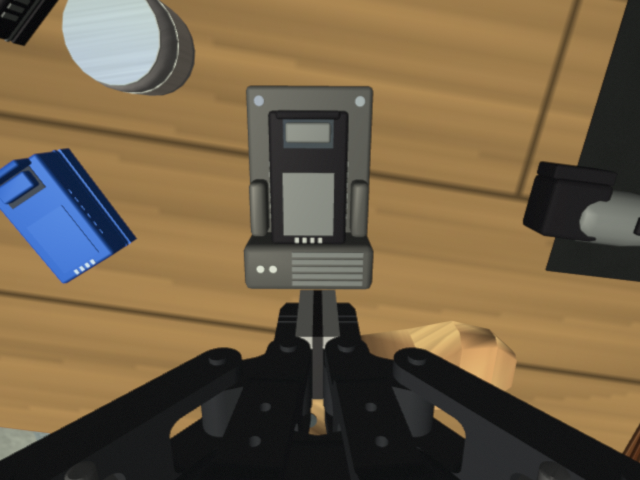

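In w4 the whole charger is visible: button at (307,133), screws at (259,101) and (360,101). Next I'll triangulate from w3 and w4.

Run:
```python
from h import *
a=dict(np.load("w3.npz"));b=dict(np.load("w4.npz"))
P={}
for k,u,v in [("sR",(262.8,196.6),(258.7,100.6)),("sL",(357.2,197),(360,101.1)),("bR",(287.9,247.7),(285.1,142.3)),("bL",(328.7,247.7),(329.4,142.3)),
 ("labR",(284.9,271.9),(282.3,172.8)),("labL",(333,271.9),(334.3,172.8))]:
    p,e=tri([(a,u),(b,v)]);P[k]=p;print(k,p.round(4),e, onz(b,v,{'s':.028,'b':.082,'l':.074}[k[0]]).round(4))
for k in("s","b","lab"):
    d=P[k+"L"]-P[k+"R"];print(k,"yaw",np.degrees(np.arctan2(-d[0],d[1])).round(2),"mid",((P[k+"L"]+P[k+"R"])/2).round(4),np.linalg.norm(d).round(4))
# rail axis direction from side edges of pack label & deck in w4 : deck left/right edges
for name,pts,z in [("deckR",[(248,90),(247,235)],.028),("label R edge",[(282.5,175),(283.5,234)],.074),("label L",[(334.3,175),(334.5,234)],.074)]:
    q=[onz(b,p,z) for p in pts];d=q[1]-q[0];print(name,np.degrees(np.arctan2(d[1],d[0])).round(2))
m=[onz(b,p,z) for p,z in [((309.3,101),.028),((307.2,132.6),.082),((308.5,205),.074)]];print(np.round(m,4))
# rear/front deck edges
print("front edge",onz(b,(309,86.5),.028).round(4))
```

```text
sR [ 0.5558 -0.0953  0.031 ] [np.float64(0.05), np.float64(0.05)] [ 0.5558 -0.0958  0.028 ]
sL [ 0.5434 -0.0146  0.031 ] [np.float64(0.01), np.float64(0.01)] [ 0.5432 -0.0143  0.028 ]
bR [ 0.5814 -0.0665  0.0816] [np.float64(0.13), np.float64(0.13)] [ 0.5814 -0.0666  0.082 ]
bL [ 0.5765 -0.0356  0.0816] [np.float64(0.08), np.float64(0.08)] [ 0.5765 -0.0357  0.082 ]
labR [ 0.604  -0.0661  0.0755] [np.float64(0.0), np.float64(0.0)] [ 0.6042 -0.0662  0.074 ]
labL [ 0.5979 -0.0282  0.0756] [np.float64(0.03), np.float64(0.03)] [ 0.5981 -0.0281  0.074 ]
s yaw 8.76 mid [ 0.5496 -0.0549  0.031 ] 0.0817
b yaw 9.02 mid [ 0.579  -0.051   0.0816] 0.0313
lab yaw 9.02 mid [ 0.6009 -0.0472  0.0755] 0.0383
deckR 5.79
label R edge 8.58
label L 9.91
[[ 0.5496 -0.0551  0.028 ]
 [ 0.5724 -0.0521  0.082 ]
 [ 0.6252 -0.0433  0.074 ]]
front edge [ 0.5387 -0.057   0.028 ]
```

Run:
```python
from h import *
goto([0.5759,-0.0515,0.115],9.0)
```

```text
delta mm [-57.8 129.6  -6.9] rot deg [-0.03  0.01 -0.09] clock 3.25
```

Call:
servo_tool --deltas '[[[-19.3,28,-2.3,0,0,0],[-19.3,32,-2.3,0,0,0],[-19.2,35,-2.3,0,0,0],[0,34.6,0,0,0,0],[0,0,0,0,0,0]]]'

```text
clock: 3.67
tcp_pos: [0.5707, -0.0513, 0.1109]
orientation: [[0.988, -0.011, -0.155], [0.155, 0.002, 0.988], [-0.011, -1.0, 0.004]]
force: [-1.1, -0.4, -0.0]
opening: -0.003
```

Run:
```python
from h import *
goto([0.5759,-0.0515,0.115],9.0)
s=snap("wrist","w5.png")
i=cv2.imread("pics/w5.png")[200:440,200:440]; cv2.imwrite("pics/c5.png",cv2.resize(i,None,fx=2.4,fy=2.4))
```

```text
delta mm [ 5.  -4.1 -1. ] rot deg [-0.24 -0.08 -0.6 ] clock 3.67
```

View pics/c5.png

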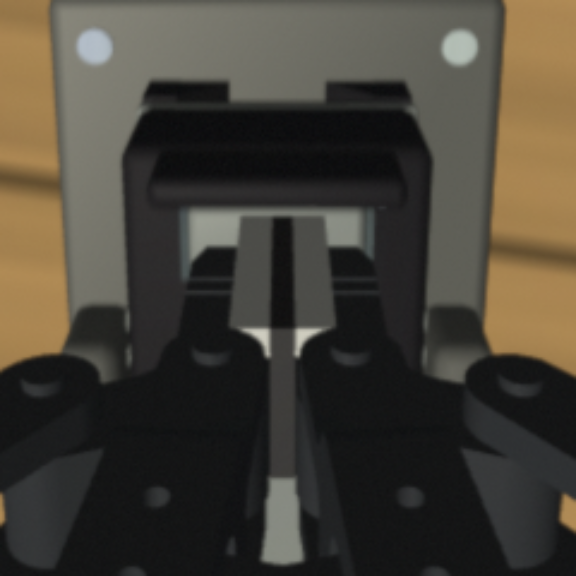

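The closed fingertips sit over the button, just in front of the rib. I'll let the arm settle and check.

Call:
servo_tool --deltas '[[[0,0,0,0,0,0],[0,0,0,0,0,0]]]'

```text
clock: 3.88
tcp_pos: [0.5781, -0.052, 0.1187]
orientation: [[0.988, 0.005, -0.157], [0.157, -0.001, 0.988], [0.005, -1.0, -0.002]]
force: [-0.0, -0.1, 0.1]
opening: -0.002
```

Run:
```python
from h import *
goto([0.5759,-0.0515,0.115],9.0)
```

```text
delta mm [-2.1  3.7  0.8] rot deg [0.1  0.01 0.28] clock 3.88
```

Call:
servo_tool --deltas '[[[0,5,0,0,0,0],[0,5,0,0,0,0],[0,4,0,0,0,0],[0,2,0,0,0,0],[0,0,0,0,0,0]]]'

```text
clock: 4.3
tcp_pos: [0.5761, -0.0516, 0.0991]
orientation: [[0.988, -0.001, -0.157], [0.157, 0.0, 0.988], [-0.001, -1.0, 0.0]]
force: [0.0, -0.4, 0.3]
opening: 0.002
```

Call:
servo_tool --deltas '[[[0,0,0,0,0,0],[0,0,0,0,0,0]]]'

```text
clock: 4.47
tcp_pos: [0.5765, -0.0517, 0.0997]
orientation: [[0.988, 0.0, -0.157], [0.157, 0.0, 0.988], [0.0, -1.0, 0.0]]
force: [0.2, -0.2, 0.1]
opening: -0.003
```

Run:
```python
from h import *
goto([0.5759,-0.0515,0.099],9.0)
```

```text
delta mm [-0.6  0.7  0.3] rot deg [-0.    0.02  0.01] clock 4.47
```

Call:
servo_tool --deltas '[[[0,3,0,0,0,0],[0,3,0,0,0,0],[0,3,0,0,0,0],[0,2,0,0,0,0],[0,0,0,0,0,0]]]'

```text
clock: 4.88
tcp_pos: [0.5768, -0.0517, 0.0889]
orientation: [[0.988, 0.001, -0.157], [0.157, -0.0, 0.988], [0.001, -1.0, -0.0]]
force: [-0.6, 0.4, 6.4]
opening: 0.002
```

Call:
servo_tool --deltas '[[[0,0,0,0,0,0]]]'

```text
clock: 4.97
tcp_pos: [0.5768, -0.0517, 0.0891]
orientation: [[0.988, 0.001, -0.157], [0.157, -0.0, 0.988], [0.001, -1.0, -0.0]]
force: [-1.4, 0.8, 5.9]
opening: -0.002
```

Call:
servo_tool --deltas '[[[-2,0.7,0,0,0,0],[-4,0,0,0,0,0],[-4,0,0,0,0,0],[-5,0,0,0,0,0],[-5,0,0,0,0,0]]]'

```text
clock: 5.38
tcp_pos: [0.5589, -0.0551, 0.0893]
orientation: [[0.988, 0.006, -0.157], [0.157, -0.001, 0.988], [0.006, -1.0, -0.002]]
force: [4.3, 0.6, 5.9]
opening: -0.003
```

Run:
```python
from h import *
s=snap("wrist","w6.png")
i=cv2.imread("pics/w6.png")[180:420,200:440]; cv2.imwrite("pics/c6.png",cv2.resize(i,None,fx=2.4,fy=2.4))
```

```text
(no output)
```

View pics/c6.png

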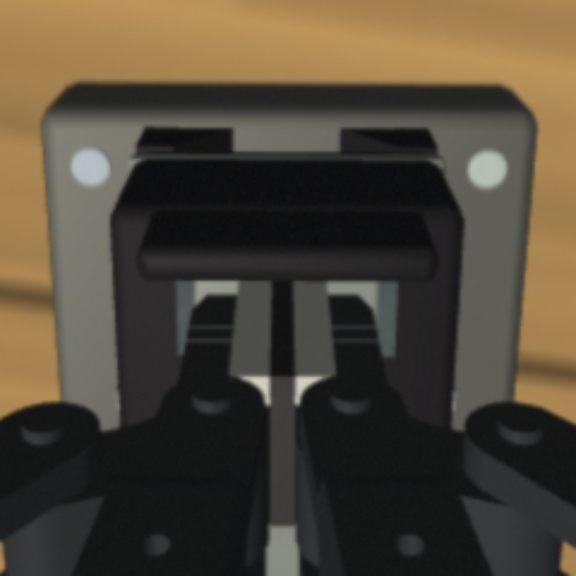

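The pack is sliding: its rear edge is now level with the screws. I'll continue the drag.

Call:
servo_tool --deltas '[[[-6,0,0,0,0,0],[-6,0,0,0,0,0],[-6,0,0,0,0,0],[-6,0,0,0,0,0],[-4,0,0,0,0,0]]]'

```text
clock: 5.85
tcp_pos: [0.5312, -0.0595, 0.0891]
orientation: [[0.988, 0.007, -0.156], [0.156, -0.001, 0.988], [0.006, -1.0, -0.002]]
force: [7.3, 1.0, 3.4]
opening: 0.002
```

Call:
servo_tool --deltas '[[[0,0,0,0,0,0],[0,-6,0,0,0,0],[0,-15,0,0,0,0],[0,-30,0,0,0,0],[0,-30,0,0,0,0]]]'

```text
clock: 6.27
tcp_pos: [0.5275, -0.0589, 0.1683]
orientation: [[0.988, -0.005, -0.157], [0.157, 0.001, 0.988], [-0.005, -1.0, 0.002]]
force: [0.5, -0.6, 0.3]
opening: -0.005
```

Call:
servo_tool --deltas '[[[25,-20,0,0,0,0],[25,0,0,0,0,0],[0,0,0,0,0,0],[0,0,0,0,0,0]]]' --hand 85

```text
clock: 6.6
tcp_pos: [0.5781, -0.0511, 0.1879]
orientation: [[0.988, -0.002, -0.157], [0.157, 0.0, 0.988], [-0.002, -1.0, 0.001]]
force: [-0.6, -0.1, -0.7]
opening: 0.565
```

Run:
```python
from h import *
s=snap("wrist","w7.png");np.savez("w7.npz",**s)
print(bot.read_state()["tcp_pos"])
```

```text
[ 0.57716713 -0.05114073  0.18753157]
```

View pics/w7.png

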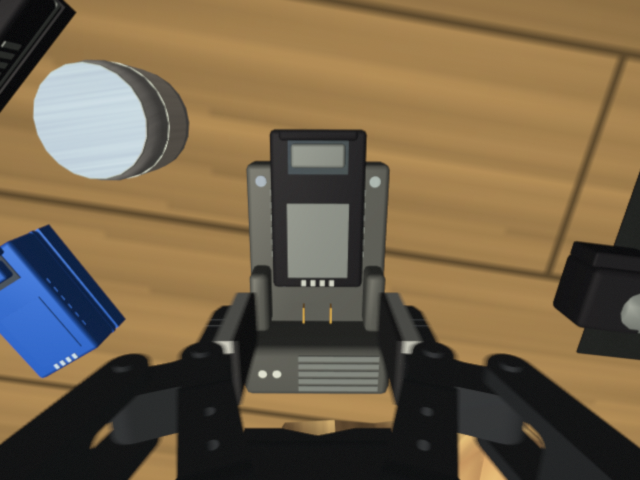

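The pack has slid out about 45 mm: button now at (318,156), label front edge at (317,278). I'll locate it and go to a side grasp.

Run:
```python
from h import *
b=dict(np.load("w7.npz"))
q=[onz(b,(318,155.5),.082),onz(b,(317.5,241),.074),onz(b,(318,130),.090)]
print(np.round(q,4)); d=q[1]-q[0]
yaw=np.radians(9); O=np.array([.607,-.0466]);x=np.array([np.cos(yaw),np.sin(yaw)]);y=np.array([-x[1],x[0]])
for p in q: r=p[:2]-O; print((r@x).round(4),(r@y).round(4))
c=q[0][:2]+.035*x; print("pack origin",c, (c-O)@x)
g=c-0.005*x
goto([g[0],g[1],.110],9.0)
goto([g[0],g[1],.051],9.0)
```

```text
[[ 0.5268 -0.0588  0.082 ]
 [ 0.5802 -0.0506  0.074 ]
 [ 0.5126 -0.0611  0.09  ]]
-0.0811 0.0005
-0.0271 0.0003
-0.0955 0.0004
pack origin [ 0.56139283 -0.05332642] -0.046097915610653566
delta mm [-20.6  77.6   0.2] rot deg [-0.07  0.03 -0.21] clock 6.65
delta mm [-20.4 136.6   0.2] rot deg [-0.07  0.03 -0.21] clock 6.65
```

Call:
servo_tool --deltas '[[[-10,25,0,0,0,0],[-10.6,30,0,0,0,0],[0,30,0,0,0,0],[0,25,0,0,0,0],[0,15,0,0,0,0]]]'

```text
clock: 7.07
tcp_pos: [0.5545, -0.0543, 0.0605]
orientation: [[0.988, -0.007, -0.156], [0.156, 0.001, 0.988], [-0.007, -1.0, 0.003]]
force: [-0.1, 0.2, -1.0]
opening: 0.993
```

Call:
servo_tool --deltas '[[[0,9,0,0,0,0],[0,5,0,0,0,0],[0,0,0,0,0,0]]]'

```text
clock: 7.32
tcp_pos: [0.557, -0.0545, 0.0491]
orientation: [[0.988, -0.002, -0.157], [0.157, 0.001, 0.988], [-0.002, -1.0, 0.001]]
force: [0.3, -0.0, 0.2]
opening: 0.997
```

Run:
```python
from h import *
goto([.5565,-.0541,.048],9.0)
s=snap("wrist","w8.png")
```

```text
delta mm [-0.5  1.1  0.5] rot deg [-0.05  0.   -0.12] clock 7.32
```

View pics/w8.png

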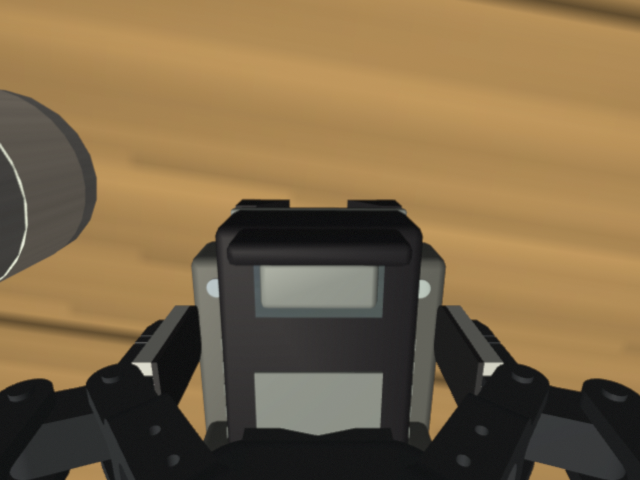

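The fingers straddle the pack symmetrically, so I'll close.

Call:
servo_tool --deltas '[[[0,0,0,0,0,0],[0,0,0,0,0,0],[0,0,0,0,0,0],[0,0,0,0,0,0],[0,0,0,0,0,0]]]' --hand 45 --grip_force 70

```text
clock: 7.78
tcp_pos: [0.5588, -0.0546, 0.0513]
orientation: [[0.988, 0.002, -0.157], [0.157, -0.0, 0.988], [0.002, -1.0, -0.001]]
force: [-0.6, 1.2, 6.3]
opening: 0.666
```

Call:
servo_tool --deltas '[[[-5,-0.5,0,0,0,0],[-8,0,0,0,0,0],[-8,0,0,0,0,0],[-8,0,0,0,0,0],[-6,0,0,0,0,0]]]'

```text
clock: 8.2
tcp_pos: [0.5223, -0.0602, 0.0505]
orientation: [[0.988, -0.001, -0.157], [0.157, 0.0, 0.988], [-0.001, -1.0, 0.0]]
force: [0.4, -0.2, -2.9]
opening: 0.67
```

Call:
servo_tool --deltas '[[[-5,0,0,0,0,0],[-5,0,0,0,0,0],[0,0,0,0,0,0],[0,0,0,0,0,0]]]'

```text
clock: 8.53
tcp_pos: [0.5131, -0.0617, 0.0503]
orientation: [[0.988, -0.001, -0.156], [0.156, 0.0, 0.988], [-0.001, -1.0, 0.0]]
force: [0.2, -0.2, -2.7]
opening: 0.67
```

Run:
```python
from h import *
print(bot.read_state()["tcp_pos"])
s=snap("wrist","w9.png");snap("scene","s9.png")
i=cv2.imread("pics/s9.png")[160:340,220:460]; cv2.imwrite("pics/c9.png",cv2.resize(i,None,fx=3,fy=3))
```

```text
[ 0.51308043 -0.06167297  0.05030983]
```

View pics/w9.png

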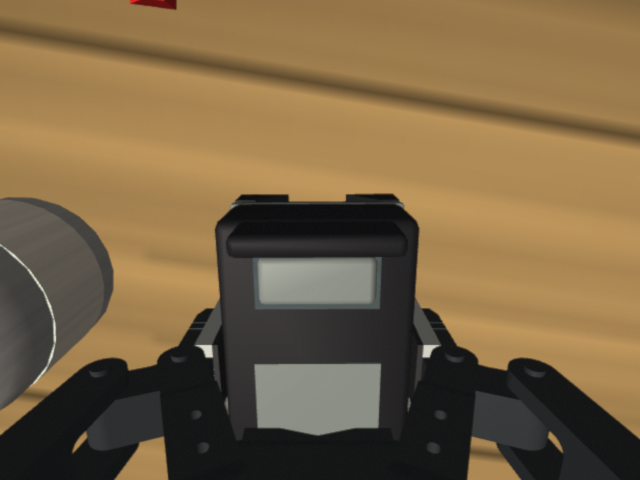

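View pics/c9.png

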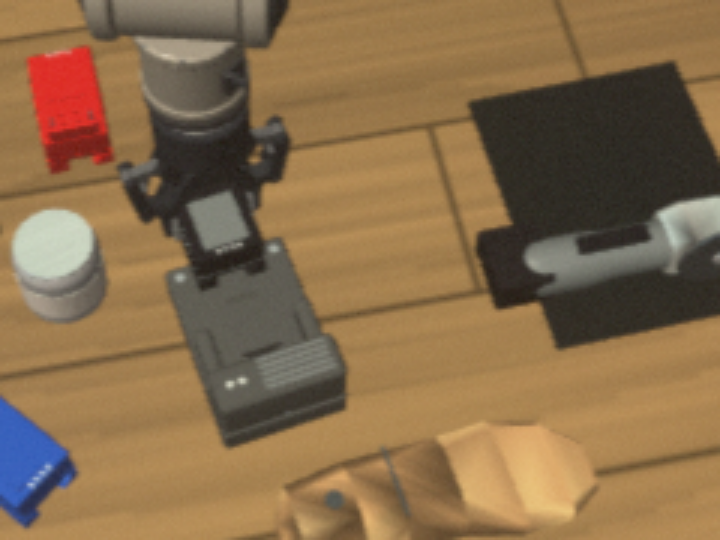

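The pack is clear of the rail (origin about -92 mm) and held upright. I'll lift it and carry it to the mat.

Call:
servo_tool --deltas '[[[0,-8,0,0,0,0],[0,-18,0,0,0,0],[0,-22,5,0,0,0],[0,-15,15,0,0,0],[0,-7,25,0,0,0]]]'

```text
clock: 9.05
tcp_pos: [0.5083, -0.0184, 0.1232]
orientation: [[0.988, 0.005, -0.154], [0.154, -0.001, 0.988], [0.004, -1.0, -0.002]]
force: [1.5, 0.4, -3.2]
opening: 0.67
```

Call:
servo_tool --deltas '[[[1,0,35,0,0,0],[1,0,38,0,0,0],[1,0,38,0,0,0],[1,0,38,0,0,0],[1,0,38,0,0,0]]]'

```text
clock: 9.47
tcp_pos: [0.4818, 0.1701, 0.1211]
orientation: [[0.988, 0.001, -0.156], [0.156, 0.0, 0.988], [0.001, -1.0, 0.0]]
force: [0.9, -0.2, -4.4]
opening: 0.669
```

Call:
servo_tool --deltas '[[[1,0,38,0,0,0],[0,0,32,0,0,0],[0,0,25,0,2,0],[0,0,16,0,3,0],[0,0,8,0,2,0]]]'

```text
clock: 9.88
tcp_pos: [0.465, 0.2887, 0.1209]
orientation: [[0.999, 0.0, -0.035], [0.035, 0.001, 0.999], [0.0, -1.0, 0.001]]
force: [-0.4, 0.4, -3.2]
opening: 0.67
```

Call:
servo_tool --deltas '[[[0,0,0,0,0,0],[0,0,0,0,0,0]]]'

```text
clock: 10.05
tcp_pos: [0.4656, 0.2864, 0.1207]
orientation: [[0.999, -0.0, -0.037], [0.037, -0.0, 0.999], [-0.0, -1.0, -0.0]]
force: [0.7, -0.1, -3.5]
opening: 0.666
```

Run:
```python
from h import *
s=snap("wrist","w10.png");np.savez("w10.npz",**s);t=snap("top","t10.png");np.savez("t10.npz",**t)
goto([.4644,.2874,.12],2.0)
i=cv2.imread("pics/t10.png")[180:320,130:310]; cv2.imwrite("pics/c10.png",cv2.resize(i,None,fx=4.2,fy=4.2,interpolation=cv2.INTER_CUBIC))
```

```text
delta mm [-1.4  0.6  2. ] rot deg [ 0.02  0.05 -0.01] clock 10.15
```

View pics/w10.png

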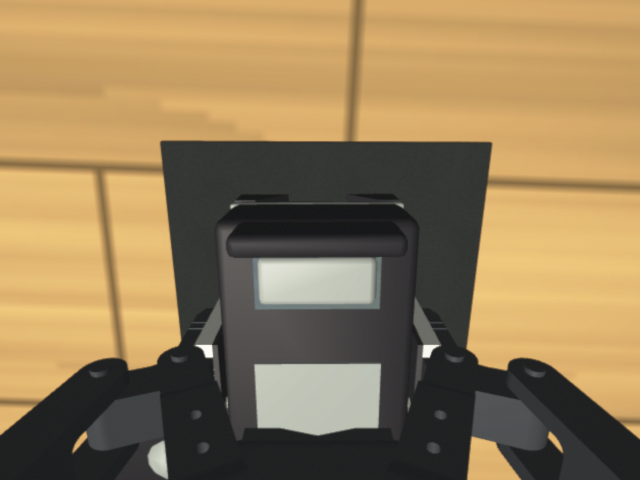

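View pics/c10.png

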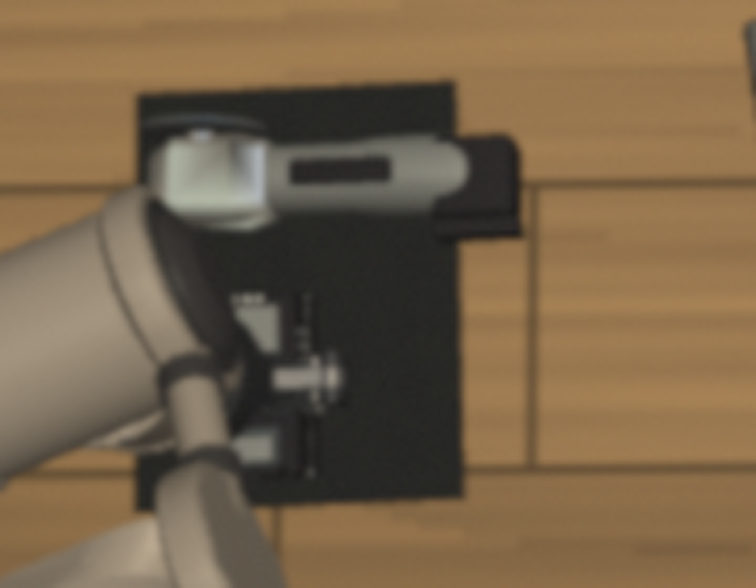

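The wrist view shows the mat's near corners at (162,141) and (491,142), with the pack square to it. I'll check the corner positions, then lower.

Run:
```python
from h import *
b=dict(np.load("w10.npz"))
p,q=onz(b,(162,141),.003),onz(b,(491,142),.003);print(p.round(4),q.round(4),np.linalg.norm(p-q));d=q-p;print(np.degrees(np.arctan2(-d[0],d[1])))
print(bot.read_state()["tcp_pos"])
```

```text
[0.4101 0.1912 0.003 ] [0.4033 0.3881 0.003 ] 0.1969376701605156
1.979471379022422
[0.46584508 0.285469   0.12059396]
```

Call:
servo_tool --deltas '[[[0,12,0,0,0,0],[0,22,0,0,0,0],[0,25,0,0,0,0],[0,17,0,0,0,0],[0,9,0,0,0,0]]]'

```text
clock: 10.57
tcp_pos: [0.4649, 0.2846, 0.0335]
orientation: [[0.999, -0.003, -0.034], [0.034, -0.001, 0.999], [-0.003, -1.0, -0.001]]
force: [0.3, 0.1, -3.3]
opening: 0.674
```

Call:
servo_tool --deltas '[[[0,4,0,0,0,0],[0,2,0,0,0,0],[0,0,0,0,0,0],[0,0,0,0,0,0]]]'

```text
clock: 10.9
tcp_pos: [0.4665, 0.2863, 0.0305]
orientation: [[0.999, 0.002, -0.035], [0.035, 0.001, 0.999], [0.002, -1.0, 0.001]]
force: [0.0, -0.3, -4.0]
opening: 0.669
```

Call:
servo_tool --deltas '[[[0,1,0,0,0,0],[0,1,0,0,0,0],[0,0,0,0,0,0]]]'

```text
clock: 11.15
tcp_pos: [0.4659, 0.2862, 0.0278]
orientation: [[0.999, 0.001, -0.035], [0.035, 0.0, 0.999], [0.001, -1.0, 0.0]]
force: [0.4, 0.3, -2.7]
opening: 0.67
```

Call:
servo_tool --deltas '[[[0,1,0,0,0,0],[0,0,0,0,0,0],[0,0,0,0,0,0]]]'

```text
clock: 11.4
tcp_pos: [0.466, 0.2863, 0.027]
orientation: [[0.999, 0.001, -0.035], [0.035, 0.0, 0.999], [0.001, -1.0, 0.0]]
force: [-0.5, 0.1, 1.4]
opening: 0.673
```

Call:
servo_tool --deltas '[[[0,1,0,0,0,0],[0,0,0,0,0,0],[0,0,0,0,0,0]]]'

```text
clock: 11.65
tcp_pos: [0.4661, 0.2863, 0.0267]
orientation: [[0.999, 0.001, -0.035], [0.035, 0.001, 0.999], [0.001, -1.0, 0.0]]
force: [-1.3, -1.1, 8.8]
opening: 0.672
```

The pack has touched down on the mat, so I'll release it.

Call:
servo_tool --deltas '[[[0,-0.5,0,0,0,0],[0,0,0,0,0,0],[0,0,0,0,0,0],[0,0,0,0,0,0],[0,0,0,0,0,0]]]' --hand 82

```text
clock: 12.07
tcp_pos: [0.4658, 0.2861, 0.0259]
orientation: [[0.999, -0.0, -0.035], [0.035, 0.0, 0.999], [-0.0, -1.0, 0.0]]
force: [-0.4, -0.2, 0.6]
opening: 0.956
```

Call:
servo_tool --deltas '[[[0,-8,0,0,0,0],[0,-20,0,0,0,0],[0,-35,0,0,0,0],[0,-38,0,0,0,0],[0,-38,0,0,0,0]]]'

```text
clock: 12.48
tcp_pos: [0.4653, 0.2859, 0.1668]
orientation: [[0.999, -0.001, -0.035], [0.035, -0.0, 0.999], [-0.001, -1.0, -0.0]]
force: [0.9, 1.1, 0.6]
opening: 0.961
```

Run:
```python
from h import *
s=snap("wrist","w11.png");np.savez("w11.npz",**s)
st=bot.read_state();print(st["tcp_pos"],st["opening"],st["joint_pos"])
# view pose for flat pack: origin approx (.4855,-.298), yaw -37
f=np.array([.4855,-.298]);x=np.array([np.cos(np.radians(-37)),np.sin(np.radians(-37))])
v=f+0.02*x; print(v)
goto([v[0],v[1],.22],-37)
goto([v[0],v[1],.22],2)
```

```text
[0.46886223 0.28762234 0.17495793] 0.9628009230970672 [ 4.10857947e-01  4.45651350e-01  1.56968829e+00  9.03118705e-05
  1.11351738e+00 -1.19532221e+00]
[ 0.50147271 -0.3100363 ]
delta mm [  12.   -47.7 -598.2] rot deg [-0.49 39.02  0.56] clock 12.53
delta mm [  12.   -47.7 -598.2] rot deg [-0.27  0.03  0.68] clock 12.53
```

View pics/w11.png

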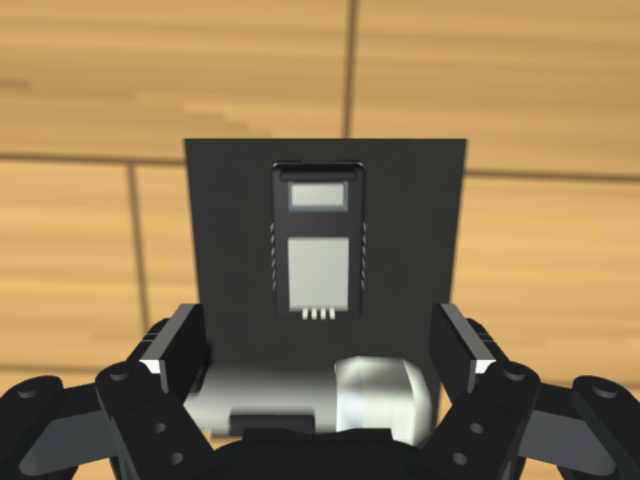

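The full pack stands upright on the mat at (318,240), about 24 px inside the near edge and clear of the grinder. Next is the flat pack.

Call:
servo_tool --deltas '[[[0,-6,-20,0,0,0],[0,-10,-36,0,0,0],[1,-10,-40,0,0,0],[1,-10,-40,0,0,0],[1,-9,-40,0,0,0]]]' --hand 72

```text
clock: 12.95
tcp_pos: [0.4747, 0.1089, 0.211]
orientation: [[0.999, 0.001, -0.036], [0.036, 0.0, 0.999], [0.001, -1.0, 0.0]]
force: [1.6, 0.1, 0.2]
opening: 0.844
```

Call:
servo_tool --deltas '[[[1,0,-40,0,0,0],[1,0,-40,0,0,0],[1,0,-40,0,0,0],[1,0,-40,0,0,0],[1,0,-40,0,0,0]]]'

```text
clock: 13.37
tcp_pos: [0.4867, -0.0913, 0.2105]
orientation: [[0.999, 0.001, -0.035], [0.035, -0.0, 0.999], [0.001, -1.0, -0.0]]
force: [0.6, -0.8, -0.1]
opening: 0.838
```

Call:
servo_tool --deltas '[[[1,0,-40,0,0,0],[1,0,-40,0,0,0],[1,0,-40,0,0,0],[1,0,-34,0,2,0],[0,0,-20,0,4,0]]]'

```text
clock: 13.78
tcp_pos: [0.4961, -0.2669, 0.2102]
orientation: [[0.997, 0.001, 0.073], [-0.073, -0.001, 0.997], [0.001, -1.0, -0.001]]
force: [-0.3, 0.4, 0.1]
opening: 0.842
```

Call:
servo_tool --deltas '[[[0,0,-8,0,6,0],[0,0,0,0,7,0],[0,0,0,0,7,0],[0,0,0,0,7,0],[0,0,0,0,6,0]]]'

```text
clock: 14.2
tcp_pos: [0.4957, -0.2712, 0.2102]
orientation: [[0.795, 0.0, 0.607], [-0.607, 0.0, 0.795], [0.0, -1.0, 0.0]]
force: [-0.2, -0.6, -0.6]
opening: 0.84
```

Call:
servo_tool --deltas '[[[0,0,0,0,0,0],[0,0,0,0,0,0]]]'

```text
clock: 14.37
tcp_pos: [0.4958, -0.2711, 0.2102]
orientation: [[0.801, 0.0, 0.599], [-0.599, -0.0, 0.801], [0.0, -1.0, 0.0]]
force: [0.7, -0.3, -0.1]
opening: 0.838
```

Run:
```python
from h import *
s=snap("wrist","w12.png");np.savez("w12.npz",**s)
goto([.5015,-.310,.22],-37)
```

```text
delta mm [ 27.9  -9.8 -27.8] rot deg [-0.01  0.2   0.01] clock 14.42
```

View pics/w12.png

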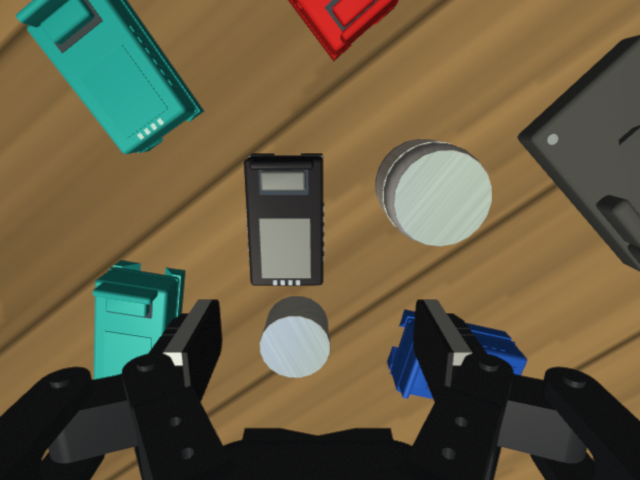

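The wrist view shows the black flat pack with its button at (284,181) and label at (286,249), the can at (440,198) and the tin at (295,340). I'll take a second view from a shifted place.

Call:
servo_tool --deltas '[[[15,0,-14,0,0,0],[15,0,-14,0,0,0],[0,0,0,0,0,0],[0,0,0,0,0,0],[0,0,0,0,0,0]]]'

```text
clock: 14.83
tcp_pos: [0.5027, -0.311, 0.2098]
orientation: [[0.8, -0.0, 0.601], [-0.601, 0.001, 0.8], [-0.001, -1.0, 0.0]]
force: [0.5, 0.4, 0.4]
opening: 0.84
```

```bash
cat > m.py <<'E'
from h import *
s=snap("wrist","w13.png");np.savez("w13.npz",**s)
a=dict(np.load("w12.npz"));b=s
A=grey(a["img"],(240,150,330,290),80,255,40,150);B=grey(b["img"],(240,70,400,250),80,255,40,150)
print(A);print(B)
c=np.hstack([a["img"][130:300,230:390],b["img"][80:250,240:400]])[:,:,::-1]
cv2.imwrite("pics/c13.png",cv2.resize(c,None,fx=2.5,fy=2.5,interpolation=cv2.INTER_CUBIC))
E
python3 m.py
```

```text
[(872, [281.8, 181.3], [19.0, 45.0], 90.0), (3177, [284.7, 248.5], [67.0, 51.0], 90.0)]
[(951, [320.6, 139.0], [20.0, 45.0], 90.0), (3337, [321.3, 210.3], [63.0, 52.0], 90.0)]
```

View pics/c13.png

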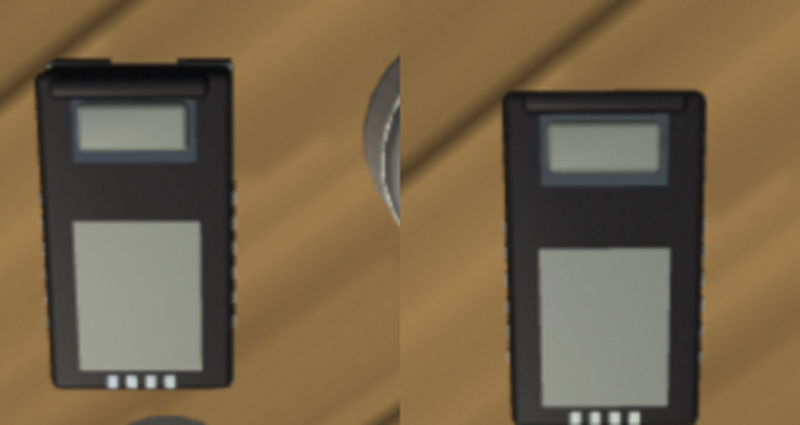

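Both crops show the button and label edges sharply, so I'll triangulate their corners.

Run:
```python
from h import *
a=dict(np.load("w12.npz"));b=dict(np.load("w13.npz"))
K=[("bR",(261.6,190.4),(299.6,148.8)),("bL",(303.6,190.4),(343.6,148.8)),("rR",(259.2,218.4),(295.6,179.2)),("rL",(310.4,218.4),(348.4,179.2)),("fR",(261.2,278.4),(296.4,242.8)),("fL",(311.2,278),(347.2,242.4))]
P={}
for k,u,v in K:
    p,e=tri([(a,u),(b,v)]);P[k]=p;print(k,p.round(4),e)
mid=lambda k:(P[k+"L"]+P[k+"R"])/2
for k in "brf":
    d=P[k+"L"]-P[k+"R"];print(k,"yaw",np.degrees(np.arctan2(-d[0],d[1])).round(2),mid(k).round(4),np.linalg.norm(d))
d=mid("f")-mid("b");yaw=np.arctan2(d[1],d[0]);print("axis yaw",np.degrees(yaw))
yaw=np.radians(-36.9);x=np.array([np.cos(yaw),np.sin(yaw)]);y=np.array([-x[1],x[0]])
o=mid("b")[:2]+.028*x;print("origin",o, "lat of label",(mid("f")[:2]-o)@y,"x of label front/rear",(mid("f")[:2]-o)@x,(mid("r")[:2]-o)@x)
g=o-.018*x
goto([g[0],g[1],.11],-36.9);goto([g[0],g[1],.0235],-36.9)
```

```text
bR [ 0.4541 -0.2899  0.0529] [np.float64(0.0), np.float64(0.0)]
bL [ 0.4722 -0.2655  0.055 ] [np.float64(0.2), np.float64(0.2)]
rR [ 0.4697 -0.3059  0.0476] [np.float64(0.04), np.float64(0.04)]
rL [ 0.4927 -0.2753  0.0475] [np.float64(0.0), np.float64(0.0)]
fR [ 0.5081 -0.3349  0.0484] [np.float64(0.05), np.float64(0.05)]
fL [ 0.532  -0.3043  0.0453] [np.float64(0.09), np.float64(0.09)]
b yaw -36.38 [ 0.4632 -0.2777  0.054 ] 0.030475141759163955
r yaw -36.92 [ 0.4812 -0.2906  0.0476] 0.038294760644394917
f yaw -38.04 [ 0.52   -0.3196  0.0469] 0.03897810704044525
axis yaw -36.351273869759645
origin [ 0.48554357 -0.29451255] lat of label 0.0006764519357224455 x of label front/rear 0.04263023584161682 -0.005819170721674403
delta mm [-41.5  99.9   2.7] rot deg [-0.02 -0.01 -0.04] clock 14.88
delta mm [-41.4 186.4   2.6] rot deg [-0.02 -0.01 -0.04] clock 14.88
```

Call:
servo_tool --deltas '[[[-20,20,1.3,0,0,0],[-21.4,25,1.3,0,0,0],[0,30,0,0,0,0],[0,25,0,0,0,0],[0,10,0,0,0,0]]]'

```text
clock: 15.3
tcp_pos: [0.4699, -0.2824, 0.0972]
orientation: [[0.8, -0.004, 0.6], [-0.6, 0.003, 0.8], [-0.005, -1.0, 0.0]]
force: [-0.1, 0.1, -0.5]
opening: 0.845
```

Call:
servo_tool --deltas '[[[0,0,0,0,0,0],[0,0,0,0,0,0]]]'

```text
clock: 15.47
tcp_pos: [0.4719, -0.2845, 0.1006]
orientation: [[0.799, 0.0, 0.601], [-0.601, -0.0, 0.799], [0.0, -1.0, 0.0]]
force: [0.0, 0.0, 0.8]
opening: 0.843
```

Run:
```python
from h import *
goto([.4711,-.2837,.0235],-36.9)
s=snap("wrist","w14.png")
```

```text
delta mm [-1.1 77.1  0.2] rot deg [-0.01 -0.04  0.02] clock 15.47
```

View pics/w14.png

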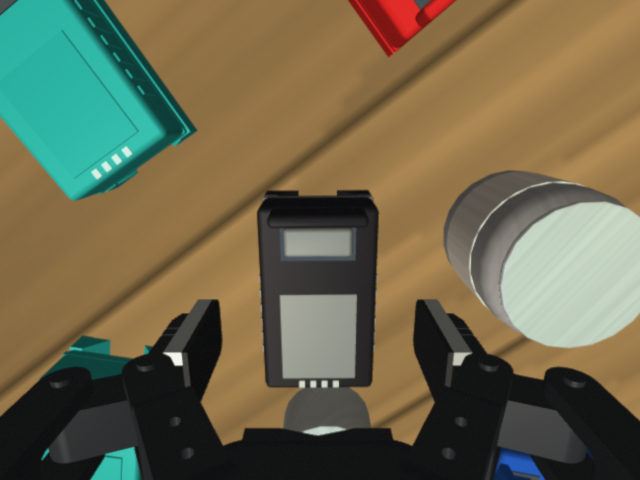

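The pack sits centred between the fingers, with the can and the tin clear. I'll descend and grip.

Call:
servo_tool --deltas '[[[-1,15,0,0,0,0],[0,22,0,0,0,0],[0,20,0,0,0,0],[0,13,0,0,0,0],[0,6,0,0,0,0]]]'

```text
clock: 15.93
tcp_pos: [0.4709, -0.2841, 0.0239]
orientation: [[0.799, 0.0, 0.601], [-0.601, -0.0, 0.799], [0.0, -1.0, 0.0]]
force: [0.0, 0.6, 0.7]
opening: 0.844
```

Call:
servo_tool --deltas '[[[0,0,0,0,0,0],[0,0,0,0,0,0],[0,0,0,0,0,0]]]'

```text
clock: 16.18
tcp_pos: [0.4716, -0.2846, 0.0255]
orientation: [[0.799, 0.002, 0.602], [-0.602, -0.002, 0.799], [0.003, -1.0, -0.0]]
force: [0.3, 0.1, -0.5]
opening: 0.843
```

Call:
servo_tool --deltas '[[[0,0,0,0,0,0],[0,0,0,0,0,0],[0,0,0,0,0,0],[0,0,0,0,0,0],[0,0,0,0,0,0]]]' --hand 45 --grip_force 80

```text
clock: 16.6
tcp_pos: [0.4715, -0.2845, 0.0256]
orientation: [[0.799, 0.002, 0.602], [-0.602, -0.002, 0.799], [0.003, -1.0, 0.0]]
force: [-0.8, 1.3, 6.5]
opening: 0.669
```

Run:
```python
from h import *
goto([.4711,-.2837,.0235],-36.9)
s=snap("wrist","w15.png")
```

```text
delta mm [-0.8  2.1  0.4] rot deg [-0.   -0.08  0.16] clock 16.6
```

View pics/w15.png

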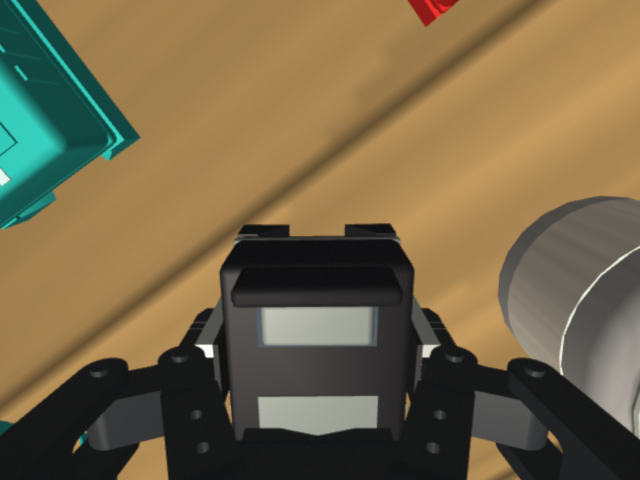

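Gripped, with the TCP about 25.5 mm above the underside. I'll lift, and check the pack before carrying it.

Call:
servo_tool --deltas '[[[0,-5,0,0,0,0],[0,-15,0,0,0,0],[0,-25,0,0,0,0],[0,-25,0,0,0,0],[0,-15,0,0,0,0]]]'

```text
clock: 17.07
tcp_pos: [0.471, -0.2842, 0.1114]
orientation: [[0.799, 0.002, 0.602], [-0.602, -0.001, 0.799], [0.002, -1.0, 0.0]]
force: [0.6, -0.3, -2.6]
opening: 0.668
```

Call:
servo_tool --deltas '[[[-10,-5,0,0,0,0],[-10,0,0,0,0,0]]]'

```text
clock: 17.23
tcp_pos: [0.4546, -0.2718, 0.1152]
orientation: [[0.799, 0.002, 0.602], [-0.602, -0.001, 0.799], [0.002, -1.0, -0.0]]
force: [-1.3, 0.1, -3.6]
opening: 0.665
```

Run:
```python
from h import *
snap("wrist","w16.png")
goto([.4914,-.0649,.115],9.0);goto([.4914,-.0649,.115],-36.9)
```

```text
delta mm [-91.8  -0.8 187.3] rot deg [ -0.08 -45.97  -0.17] clock 17.28
delta mm [-91.8  -0.8 187.3] rot deg [-0.01 -0.07 -0.18] clock 17.28
```

View pics/w16.png

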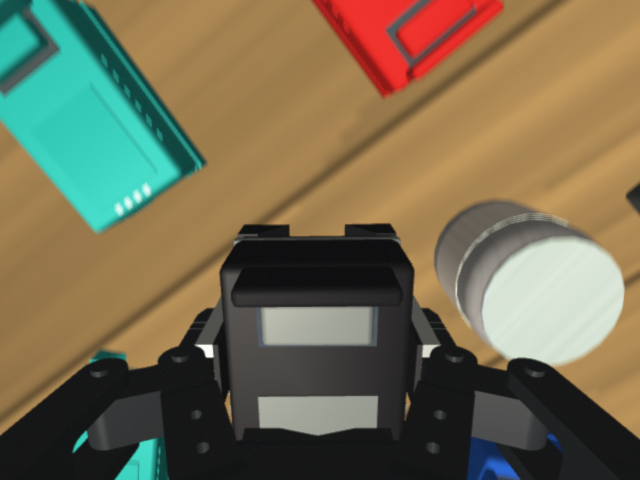

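The pack hasn't pitched in the grip: rib and button are at the same pixels as before the lift. I'll carry it to in front of the charger.

Call:
servo_tool --deltas '[[[-12,0,25,0,0,0],[-16,0,33,0,0,0],[-17,0,35,0,0,0],[-17,0,35,0,0,0],[-16,0,32,0,0,0]]]'

```text
clock: 17.7
tcp_pos: [0.4875, -0.0949, 0.1131]
orientation: [[0.798, -0.002, 0.602], [-0.602, 0.001, 0.798], [-0.002, -1.0, -0.0]]
force: [0.6, 0.4, -3.4]
opening: 0.665
```

Call:
servo_tool --deltas '[[[-9,0,18,0,-3,0],[-5,0,9,0,-6,0],[0,0,0,0,-7,0],[0,0,0,0,-7,0],[0,0,0,0,-7,0]]]'

```text
clock: 18.12
tcp_pos: [0.492, -0.0663, 0.113]
orientation: [[0.993, -0.002, 0.115], [-0.115, 0.001, 0.993], [-0.002, -1.0, 0.0]]
force: [0.8, -0.2, -3.0]
opening: 0.667
```

Call:
servo_tool --deltas '[[[0,0,0,0,-7,0],[0,0,0,0,-6,0],[0,0,0,0,-3,0],[0,0,0,0,0,0],[0,0,0,0,0,0]]]'

```text
clock: 18.53
tcp_pos: [0.4923, -0.0669, 0.1133]
orientation: [[0.988, -0.002, -0.155], [0.155, 0.001, 0.988], [-0.002, -1.0, 0.001]]
force: [-0.6, 0.6, -4.1]
opening: 0.664
```

Run:
```python
from h import *
goto([.4914,-.0649,.070],9.0)
```

```text
delta mm [-0.5 43.3  2.1] rot deg [-0.05 -0.09 -0.09] clock 18.53
```

Call:
servo_tool --deltas '[[[0,10,1,0,-0.1,0],[0,18,1.1,0,0,0],[3,10,0,0,0,0],[3,5,0,0,0,0],[3,0,0,0,0,0]]]'

```text
clock: 18.95
tcp_pos: [0.5012, -0.0634, 0.0698]
orientation: [[0.988, -0.003, -0.158], [0.158, 0.001, 0.988], [-0.002, -1.0, 0.001]]
force: [-0.2, -0.6, -3.4]
opening: 0.668
```

Call:
servo_tool --deltas '[[[0,0,0,0,0,0],[0,0,0,0,0,0]]]'

```text
clock: 19.12
tcp_pos: [0.5024, -0.0637, 0.0715]
orientation: [[0.987, 0.001, -0.158], [0.158, -0.0, 0.987], [0.001, -1.0, -0.0]]
force: [0.7, -0.2, -2.3]
opening: 0.667
```

Run:
```python
from h import *
goto([.607-.105*.9877,-.0466-.105*.1564,.0535],9.0)
s=snap("scene","s17.png"); w=snap("wrist","w17.png"); t=snap("top","t17.png")
i=cv2.imread("pics/s17.png")[190:320,220:380]; cv2.imwrite("pics/c17.png",cv2.resize(i,None,fx=4.5,fy=4.5,interpolation=cv2.INTER_CUBIC))
```

```text
delta mm [ 1.  18.   0.5] rot deg [0.02 0.11 0.06] clock 19.12
```

View pics/c17.png

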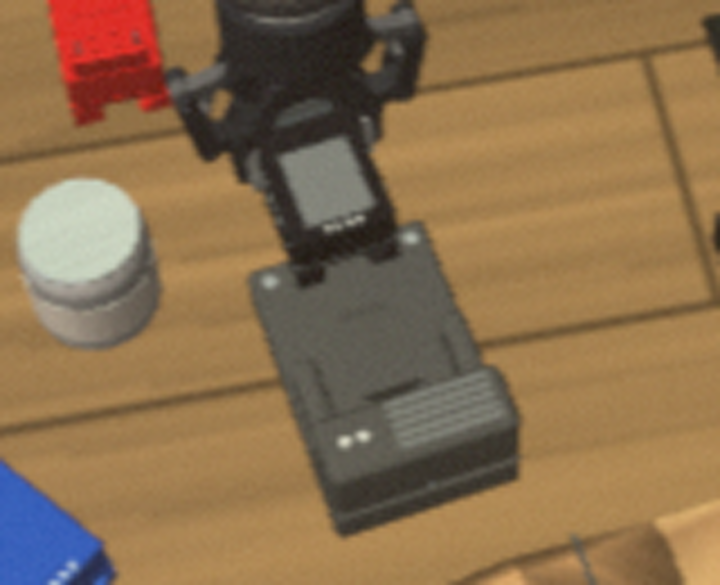

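View pics/w17.png

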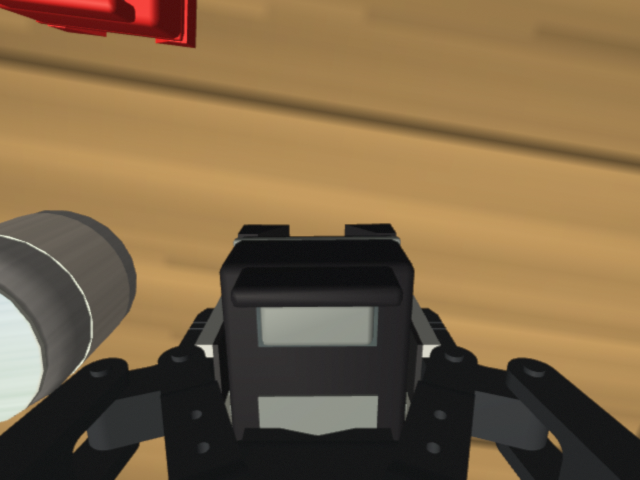

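The pack is in front of the charger, aligned and the right way round, above the deck front. I'll lower it to deck contact.

Call:
servo_tool --deltas '[[[0,6,0.5,0,0.1,0],[0,5,0,0,0,0],[0,3,0,0,0,0],[0,0,0,0,0,0],[0,0,0,0,0,0]]]'

```text
clock: 19.68
tcp_pos: [0.5014, -0.0631, 0.0566]
orientation: [[0.988, -0.001, -0.157], [0.157, 0.0, 0.988], [-0.001, -1.0, 0.0]]
force: [0.2, 0.2, -3.0]
opening: 0.663
```

Call:
servo_tool --deltas '[[[0,1.5,0,0,0,0],[0,0,0,0,0,0],[0,0,0,0,0,0]]]'

```text
clock: 19.93
tcp_pos: [0.5017, -0.0632, 0.0555]
orientation: [[0.988, 0.0, -0.157], [0.157, 0.0, 0.988], [0.0, -1.0, 0.0]]
force: [-0.9, 0.0, -3.9]
opening: 0.668
```

Call:
servo_tool --deltas '[[[0,1,0,0,0,0],[0,0,0,0,0,0],[0,0,0,0,0,0]]]'

```text
clock: 20.18
tcp_pos: [0.5016, -0.0631, 0.0545]
orientation: [[0.988, 0.0, -0.157], [0.157, 0.0, 0.988], [0.0, -1.0, 0.0]]
force: [0.4, -1.5, -3.8]
opening: 0.665
```

Call:
servo_tool --deltas '[[[0,0.7,0,0,0,0],[0,0,0,0,0,0],[0,0,0,0,0,0]]]'

```text
clock: 20.43
tcp_pos: [0.5017, -0.0631, 0.0538]
orientation: [[0.988, 0.0, -0.157], [0.157, 0.0, 0.988], [0.0, -1.0, 0.0]]
force: [-0.2, -0.2, -2.9]
opening: 0.663
```

Call:
servo_tool --deltas '[[[0,0.7,0,0,0,0],[0,0,0,0,0,0],[0,0,0,0,0,0]]]'

```text
clock: 20.68
tcp_pos: [0.5017, -0.0631, 0.0536]
orientation: [[0.988, 0.0, -0.157], [0.157, -0.0, 0.988], [0.0, -1.0, -0.0]]
force: [-3.4, -0.4, 3.8]
opening: 0.659
```

Run:
```python
from h import *
goto([.607-.017*.9877,-.0466-.017*.1564,.053],9.0)
```

```text
delta mm [89.6  0.6 -0.2] rot deg [0.01 0.01 0.02] clock 20.68
```

In contact with the deck. I'll ease up 0.5 mm and slide on.

Call:
servo_tool --deltas '[[[3,-0.5,0,0,0,0],[6,0,0,0,0,0],[6,0,0,0,0,0],[6,0,0,0,0,0],[4,0,0,0,0,0]]]'

```text
clock: 21.1
tcp_pos: [0.5274, -0.0591, 0.0536]
orientation: [[0.988, 0.001, -0.157], [0.157, -0.0, 0.988], [0.001, -1.0, -0.0]]
force: [-3.1, -0.5, 3.1]
opening: 0.667
```

Call:
servo_tool --deltas '[[[4,0,0,0,0,0],[4,0,0,0,0,0],[4,0,0,0,0,0],[4,0,0,0,0,0],[4,0,0,0,0,0]]]'

```text
clock: 21.52
tcp_pos: [0.5462, -0.056, 0.0537]
orientation: [[0.988, -0.0, -0.157], [0.157, 0.0, 0.988], [-0.0, -1.0, 0.0]]
force: [-2.4, -0.3, 1.6]
opening: 0.665
```

Run:
```python
from h import *
goto([.607-.017*.9877,-.0466-.017*.1564,.053],9.0)
w=snap("wrist","w18.png");
```

```text
delta mm [44.6  0.7 -0.2] rot deg [-0.01  0.01 -0.02] clock 21.52
```

View pics/w18.png

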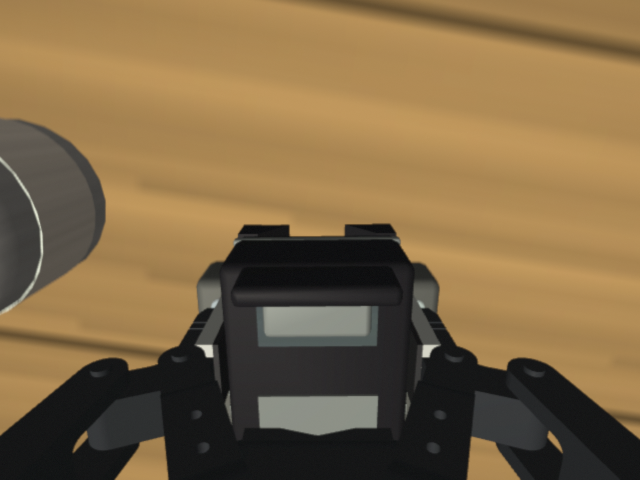

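The button has dipped, so the tongue is riding on the rail. Low force and no slip in the grip, so I'll go on.

Call:
servo_tool --deltas '[[[6,0,0,0,0,0],[7,0,0,0,0,0],[7,0,0,0,0,0],[7,0,0,0,0,0],[6,0,0,0,0,0]]]'

```text
clock: 21.98
tcp_pos: [0.5797, -0.0508, 0.0537]
orientation: [[0.988, 0.001, -0.157], [0.157, -0.0, 0.988], [0.001, -1.0, -0.0]]
force: [-2.7, -1.5, 3.8]
opening: 0.669
```

Call:
servo_tool --deltas '[[[3,0,0,0,0,0],[3,0,0,0,0,0],[2,0,0,0,0,0],[2,0,0,0,0,0],[1,0,0,0,0,0]]]'

```text
clock: 22.4
tcp_pos: [0.5895, -0.0492, 0.0537]
orientation: [[0.988, -0.0, -0.157], [0.157, 0.0, 0.988], [-0.0, -1.0, 0.0]]
force: [-4.3, -0.6, 5.8]
opening: 0.664
```

Run:
```python
from h import *
goto([.607-.017*.9877,-.0466-.017*.1564,.053],9.0)
w=snap("wrist","w19.png");
```

```text
delta mm [ 0.7  0.7 -0.2] rot deg [-0.01  0.01 -0.02] clock 22.4
```

View pics/w19.png

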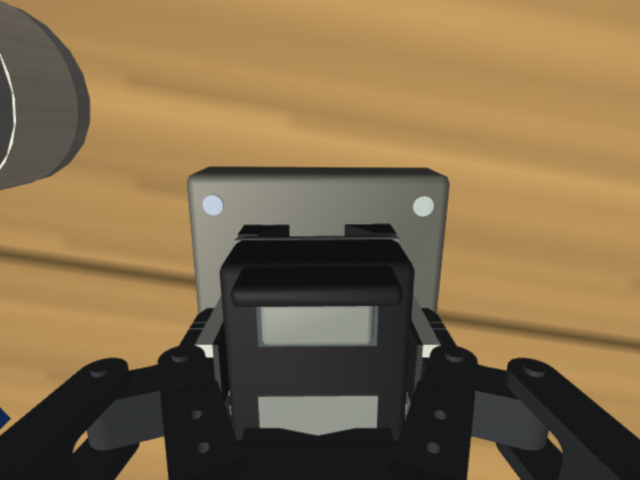

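The button is back up (rows 307–345, as at rest), so the catch seems to have clicked. I'll push a bit more to confirm the end stop.

Call:
servo_tool --deltas '[[[1,0,0,0,0,0],[0.7,0,0,0,0,0],[0,0,0,0,0,0]]]'

```text
clock: 22.7
tcp_pos: [0.5904, -0.049, 0.0536]
orientation: [[0.988, -0.002, -0.157], [0.157, 0.0, 0.988], [-0.002, -1.0, 0.0]]
force: [-6.0, -0.8, 5.7]
opening: 0.665
```

Call:
servo_tool --deltas '[[[1,0,0,0,0,0],[0,0,0,0,0,0],[0,0,0,0,0,0]]]'

```text
clock: 22.95
tcp_pos: [0.5904, -0.049, 0.0536]
orientation: [[0.988, -0.004, -0.156], [0.156, 0.0, 0.988], [-0.004, -1.0, 0.001]]
force: [-10.5, -2.6, 8.4]
opening: 0.669
```

The end stop is reached: the force rises and the TCP stays put. A gentle pull back should show whether the catch holds.

Call:
servo_tool --deltas '[[[-2,0,0,0,0,0],[-2,0,0,0,0,0],[-0.7,0,0,0,0,0],[0,0,0,0,0,0]]]'

```text
clock: 23.28
tcp_pos: [0.5887, -0.0494, 0.0537]
orientation: [[0.988, 0.003, -0.156], [0.156, 0.0, 0.988], [0.003, -1.0, -0.0]]
force: [5.0, 1.2, -1.5]
opening: 0.666
```

It holds against the pull: +5 N with only the play taken up. I'll recentre, release and inspect.

Call:
servo_tool --deltas '[[[1.5,0,0,0,0,0],[1,0,0,0,0,0],[0,0,0,0,0,0],[0,0,0,0,0,0]]]'

```text
clock: 23.62
tcp_pos: [0.5894, -0.0492, 0.0536]
orientation: [[0.988, -0.001, -0.157], [0.157, -0.0, 0.988], [-0.001, -1.0, 0.0]]
force: [-3.2, -0.7, 5.3]
opening: 0.663
```

Call:
servo_tool --deltas '[[[0,0,0,0,0,0],[0,0,0,0,0,0],[0,0,0,0,0,0],[0,0,0,0,0,0],[0,0,0,0,0,0]]]' --hand 80

```text
clock: 24.03
tcp_pos: [0.59, -0.049, 0.0534]
orientation: [[0.988, -0.0, -0.157], [0.157, 0.0, 0.988], [-0.0, -1.0, 0.0]]
force: [-0.0, 0.1, 0.2]
opening: 0.933
```

Call:
servo_tool --deltas '[[[0,-8,0,0,0,0],[0,-20,0,0,0,0],[5,-38,0,0,0,0],[15,-38,0,0,0,0],[10,-38,0,0,0,0]]]'

```text
clock: 24.45
tcp_pos: [0.6199, -0.0442, 0.1979]
orientation: [[0.988, 0.0, -0.156], [0.156, 0.0, 0.988], [0.0, -1.0, 0.0]]
force: [1.9, -0.0, -0.5]
opening: 0.936
```

Call:
servo_tool --deltas '[[[20,-25,0,0,0,0],[0,-15,0,0,0,0],[0,0,0,0,0,0],[0,0,0,0,0,0]]]'

```text
clock: 24.78
tcp_pos: [0.6394, -0.0412, 0.2363]
orientation: [[0.988, 0.001, -0.157], [0.157, -0.0, 0.988], [0.001, -1.0, -0.0]]
force: [0.2, 0.3, -1.5]
opening: 0.935
```

Run:
```python
from h import *
w=snap("wrist","w20.png");np.savez("w20.npz",**w)
c=w["img"][70:250,220:400][:,:,::-1]; cv2.imwrite("pics/c20.png",cv2.resize(c,None,fx=3.3,fy=3.3,interpolation=cv2.INTER_CUBIC))
snap("top","t20.png");snap("scene","s20.png")
print(bot.read_state()["tcp_pos"])
```

```text
[ 0.63828865 -0.0412151   0.23386661]
```

View pics/w20.png

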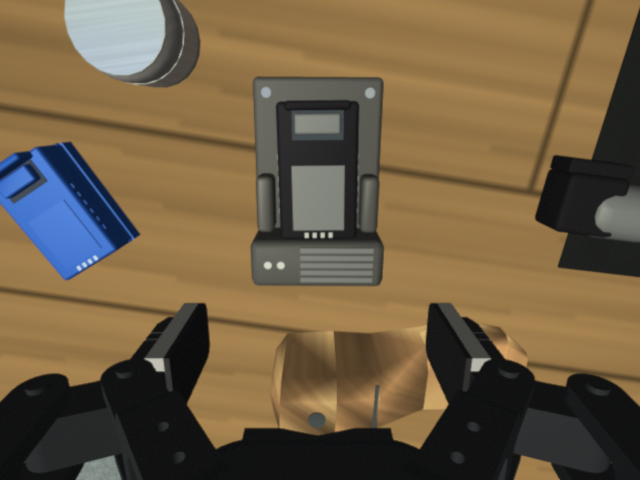

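View pics/c20.png

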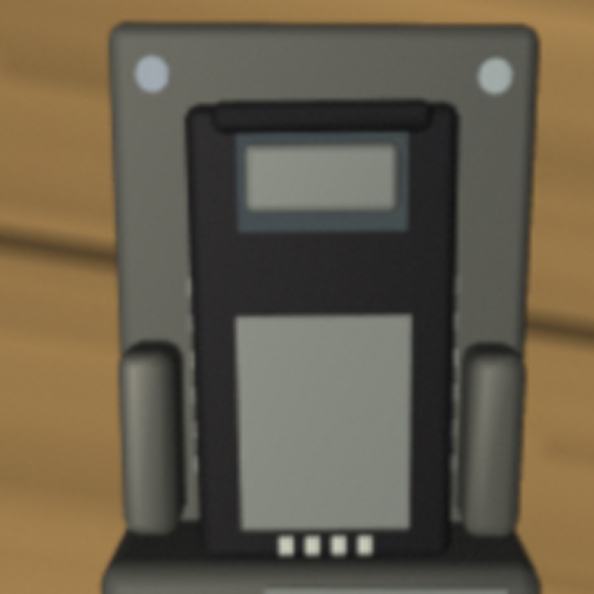

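View pics/t20.png

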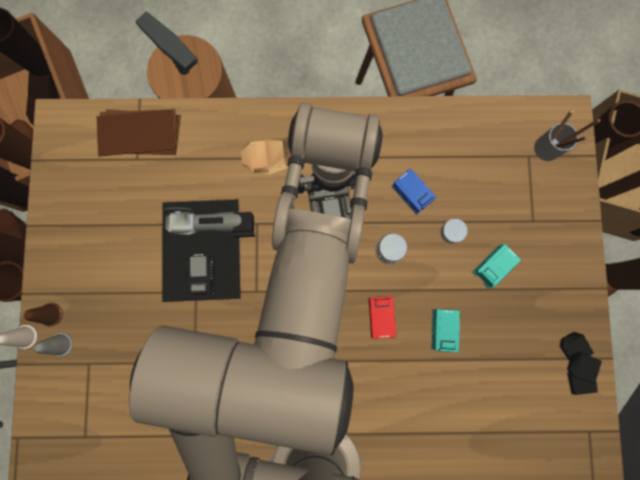

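Run:
```python
from h import *
w=dict(np.load("w20.npz"));x=np.array([.9877,.1564]);y=np.array([-.1564,.9877])
s=onz(w,(318,92.7),.031);b=onz(w,(317.3,133.9),.082);b2=onz(w,(317.3,123.6),.082)
l=onz(w,(220+326/3.3,70+314/3.3),.0745)
print("now screw->front edge",((b-s)[:2]@x).round(4),((b-s)[:2]@y).round(4),"->label rear",((l-s)[:2]@x).round(4))
a=dict(np.load("w4.npz"))
s0=onz(a,(309.35,100.85),.031);b0=onz(a,(307.25,142.3),.082);l0=onz(a,(308.3,172.8),.0745)
print("start",((b0-s0)[:2]@x).round(4),((b0-s0)[:2]@y).round(4),((l0-s0)[:2]@x).round(4))
```

```text
now screw->front edge 0.0292 -0.0006 ->label rear 0.0512
start 0.0296 -0.0008 0.0521
```

The flat pack sits where the full one did, to within 1 mm, with its button up. The other objects are at their starting pixels, and the gripper is open and clear.

Run:
```python
from rig import ticket
print(ticket.hand_in())
```

```text
the job is handed in; nothing more can be done
None
```

I swapped the packs and handed the job in at about 25 s of the 70 s allowed; no verdict was reported.

- **Full pack:** I held its catch down with the closed fingertips (about 6 N) and dragged it back 46 mm. I then gripped it, slid it clear of the rail, and set it down on the free half of the mat. The last pictures show it upright, wholly on the mat and clear of the grinder.
- **Flat pack:** I slid it on the same way round. The button dipped on the rail and came back up, the end stop resisted at about 10 N, and a 5 N pull back took up only the 1–2 mm of play. From the deck screws, its button and label lie within 1 mm of where the full pack's were.
- **Other objects:** By eye in the top view, the grinder, glue can, nail tin and the coloured look-alikes are at their starting pixels. The last was partly hidden by the arm, but the arm never went near it. The gripper was open and raised clear.

No check failed. The triangulated heights agreed with the text to within about 3 mm; the largest gap was the screws, at 31 mm against the 28 mm deck.

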